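Pull the jammed transit keys from a battery pack

ROBOT

A 6-joint arm with a two-finger parallel gripper is mounted at the origin on the work surface. World frame = base frame: x ahead of the robot, y to its left, z up, the work surface at z = 0. Lengths are in mm, angles in rad, forces in N, time in s.
With the tool pointing down it reaches from about 325 to 1000 mm from the base axis. Payload 5.1 kg.
Tool frame: the origin (TCP) lies between the finger pads; the fingertips stand 22 mm ahead of it and the grasp point (between the pads) lies 3 mm ahead of it (env.tip_reach is the distance from the TCP to the fingertips, in mm); z points along the fingers, y is the line along which they close (so a half turn about z gives the same grasp; the last joint's range is limited). The gripper opens to 85 mm and grips with 20 to 120 N. Pads are 22 mm wide; open, the fingers measure 114 mm over their backs; the gripper's body (76 mm by 85 mm) begins 54 mm behind the grasp point. The pads swing forward as they close: fully open they stand 13 mm farther back than shut.
Start: joints at [-1.412, 0.124, 1.65, -0, 1.367, -0.083], TCP at [155.611, -631.087, 253.322] pointing down, gripper open.
Joint ranges: [-2.61, 2.61], [-1.02, 2.33], [0.03, 2.71], [-1.35, 4.49], [0.32, 2.68], [-2.91, 2.91]. Speed limits (rad/s): [2.57, 2.57, 3.14, 3.14, 3.14, 3.14].

INTERFACE

Orientations are given as a rotation vector (axis times angle).
In Python, from station import env, cams gives the robot as it stands.
- The arm moves only by the tool arm_command, never from a script. Its argument "plan" is a list of rows, each an object of numbers: "wx", "wy", "wz": the turn, a rotation vector about the tool's x, y, z scaled (see below); "x", "y", "z": the shift along the tool's x, y, z scaled (see below); "hand": the closure, from 0 (fully open) to 1 (shut). In form: [{"wx": .., "wy": .., "wz": .., "x": .., "y": .., "z": .., "hand": ..}, ...]. A call has 1 to 8 rows; each row shifts and turns the commanded pose from where the row before left it, along the tool's axes as they then stand; what a row does not reach is not made up. The controller multiplies each number of a shift by 0.75 m and each number of a turn by 0.08 rad. A row lasts 1/10 s, in which the tool goes at most 50 mm and 8.59 degrees, less where a joint would pass 70% of its speed; a pose out of reach is approached as far as the arm can. A call with a number of a shift or a turn outside -1 to 1 is refused whole. A call with a gripper value outside its range is refused whole. The fingers move at their own pace and stop on an object; "grip_force" is the grip in N (left out, the last holds). Time passes only in rows, so rows that do not move let the fingers close. It gives the time, the measured TCP pose, the force, the opening and the grip force at its end, in the units of the state.
- env.get_state(): the state, without advancing time (a new reading comes with each control period).
- cams.grab_frame(name): name is "scene" or "top"; returns a dict with "image" (400x640x3 uint8, red, green, blue), "mtx" (3x3 intrinsics, pixels), "T" (4x4, takes a point from camera to world coordinates). Camera axes: x right, y up, looking along -z (the intrinsics and any distortion apply to the point x, -y, -z); pixel columns grow to the right and rows downward; lengths in mm; the calibration is good to about 2 mm. A picture is of the moment at which its call begins. There is no depth.
- env.finish_job(): hands the job in; it is judged then, once.
The state is a dict: "t": time; "joint_pos": joint angles; "joint_vel": joint speeds; "joint_efforts": joint torques, N m; "tool_pos": TCP position; "eef_rot": TCP orientation; "contact_force": force on the tool from outside, world axes, zero at the start; "moment": the same for the moment, N m; "width": opening from 0.0 (shut) to 1.0 (fully open); "grasp_force": force on a finger pad.
Only numpy, scipy, OpenCV 4.12 (cv2) and the standard library are available. Lean on these libraries where they do the work, as an engineer would, in place of code of your own. Each camera call takes 0.05 s, during which the arm holds its last target. There are 200 camera calls.

TASK

Take the front tote from the sloped roller lane, so that the ones behind roll forward, and stand it upright on the black mat; then pull every transit key (there are three or four) out of the battery pack and put them all in that tote. The keys are jammed tight: rock each one firmly from side to side, along the broad way of its head, before pulling it straight up. When all are in the tote and the tote is wholly on the mat, press the call plunger down to its stop and let it spring back; leave the other totes in the lane and do not disturb the tools and parts lying about.

Things in the scene. Friction and masses are not known exactly. Their poses are not given: they have to be found in the camera images.
- tote_a: grey plastic tote 106 (x) x 150 (y) mm, walls 76 high and 4 thick; origin: centre of its underside. A divider 8 thick at x = 0 along y makes two compartments of 45 (x) x 142 (y) mm, floor 4 thick. On it a grip 12 thick (x), 70 wide (y), 72 to 112 mm above the underside, to pinch across x. 0.22 kg. The front (lowest) one in the lane
- tote_b: grey plastic tote 106 (x) x 150 (y) mm, walls 76 high and 4 thick; origin: centre of its underside. A divider 8 thick at x = 0 along y makes two compartments of 45 (x) x 142 (y) mm, floor 4 thick. On it a grip 12 thick (x), 70 wide (y), 72 to 112 mm above the underside, to pinch across x. 0.22 kg. Second in the lane
- tote_c: grey plastic tote 106 (x) x 150 (y) mm, walls 76 high and 4 thick; origin: centre of its underside. A divider 8 thick at x = 0 along y makes two compartments of 45 (x) x 142 (y) mm, floor 4 thick. On it a grip 12 thick (x), 70 wide (y), 72 to 112 mm above the underside, to pinch across x. 0.22 kg. Third in the lane
- lane: fixed lane of free steel rollers, falling at 0.16 rad to its front (-x, robot side), where a plate 18 mm above the rollers stops the first tote. Rails 164 mm apart inside, 22 mm above the rollers. Origin on the table below the front tote's place (roller tops 50 mm up there); x points up the lane, z up. Totes stand tilted with it, nose to tail, and roll down when the one ahead is lifted out
- mat: fixed black rubber mat, 170 (x) x 200 (y) mm, 3 mm thick, origin at the centre of its underside
- pack: fixed white battery pack, 206 (x) x 240 (y) mm, rim 105 mm high, black cells with copper bars 92 to 99 mm high, and four grey clamp blocks at its corners, tops 96 mm above the table, each with a slot for one transit key (empty where the key is absent). Origin at the centre of its underside
- plunger_top (a point): centre of the top of the call plunger's round steel head (30 mm across), 60 mm above the table when up, on a fixed dark round base 84 mm across and 34 mm high
- plunger (a joint): how far the spring plunger head is pressed down, m: 0 up, 0.012 at its stop; it needs about 2 N to start and 6 N at the stop, and springs back
- key0: white plastic transit key, 114 mm long, upright in a clamp block of the pack (absent in some starts). Origin: centre of its bottom end; z along it to the head. z 0-8 foot 20 (x) x 14 (y) mm, 8-24 neck 12 x 14, 24-72 blade 26 x 14, 72-114 head 34 x 16, the part to grip (across y). In place: 62 mm of it is below the block's top face, head underside 10 mm above that face. 60 g
- key0_mid (a point): on the axis of key0, 57 mm above its bottom end. The key is locked by two stiff hidden jaws at its neck, at +x and -x. Tilt it about its own y, pivoting 60 mm above its bottom: head to +x pushes back the -x jaw, head to -x the other. 0.14 rad each way is enough, about 0.16 is the stop, about 10 N at the head. Jaws stay pushed back; with both back it lifts straight out freely
- key1: white plastic transit key, 114 mm long, upright in a clamp block of the pack (absent in some starts). Origin: centre of its bottom end; z along it to the head. z 0-8 foot 20 (x) x 14 (y) mm, 8-24 neck 12 x 14, 24-72 blade 26 x 14, 72-114 head 34 x 16, the part to grip (across y). In place: 62 mm of it is below the block's top face, head underside 10 mm above that face. 60 g
- key1_mid (a point): on the axis of key1, 57 mm above its bottom end. The key is locked by two stiff hidden jaws at its neck, at +x and -x. Tilt it about its own y, pivoting 60 mm above its bottom: head to +x pushes back the -x jaw, head to -x the other. 0.14 rad each way is enough, about 0.16 is the stop, about 10 N at the head. Jaws stay pushed back; with both back it lifts straight out freely
- key2: white plastic transit key, 114 mm long, upright in a clamp block of the pack (absent in some starts). Origin: centre of its bottom end; z along it to the head. z 0-8 foot 20 (x) x 14 (y) mm, 8-24 neck 12 x 14, 24-72 blade 26 x 14, 72-114 head 34 x 16, the part to grip (across y). In place: 62 mm of it is below the block's top face, head underside 10 mm above that face. 60 g
- key2_mid (a point): on the axis of key2, 57 mm above its bottom end. The key is locked by two stiff hidden jaws at its neck, at +x and -x. Tilt it about its own y, pivoting 60 mm above its bottom: head to +x pushes back the -x jaw, head to -x the other. 0.14 rad each way is enough, about 0.16 is the stop, about 10 N at the head. Jaws stay pushed back; with both back it lifts straight out freely
- key3: white plastic transit key, 114 mm long, upright in a clamp block of the pack (absent in some starts). Origin: centre of its bottom end; z along it to the head. z 0-8 foot 20 (x) x 14 (y) mm, 8-24 neck 12 x 14, 24-72 blade 26 x 14, 72-114 head 34 x 16, the part to grip (across y). In place: 62 mm of it is below the block's top face, head underside 10 mm above that face. 60 g
- key3_mid (a point): on the axis of key3, 57 mm above its bottom end. The key is locked by two stiff hidden jaws at its neck, at +x and -x. Tilt it about its own y, pivoting 60 mm above its bottom: head to +x pushes back the -x jaw, head to -x the other. 0.14 rad each way is enough, about 0.16 is the stop, about 10 N at the head. Jaws stay pushed back; with both back it lifts straight out freely
- tape: orange tape dispenser lying on the table, 76 mm round with a 60 mm arm, 45 mm high: leave alone
- spare_cell: spare black cell standing on the table, 70 x 27 x 95 mm: leave alone
- driver: screwdriver lying on the table at the far side: leave alone
- spanner: steel wrench lying on the table at the right: leave alone
- busbars: small stack of copper bars, 64 x 14 x 12 mm, on the table between the pack and the mat: leave alone
There are look-alikes about, which are no part of the job. Of the things shaped like the part that bears plunger_top, the dark steel one is meant.

How it is judged (in metres and radians):
On the way, in this order (a step that is already met when the one before it is completed fails the run):
1. the front tote stands upright on the mat (horizontal distance between tote_a and mat below 0.045 m and height (world z) of tote_a below 0.012 m and angle between tote_a's own z axis and vertical below 0.1 rad), for 0.3 s.
2. every transit key is in that tote (x of key0_mid in the frame of tote_a between -0.055 and 0.055 m and y of key0_mid in the frame of tote_a between -0.077 and 0.077 m and z of key0_mid in the frame of tote_a between 0 and 0.09 m and x of key1_mid in the frame of tote_a between -0.055 and 0.055 m and y of key1_mid in the frame of tote_a between -0.077 and 0.077 m and z of key1_mid in the frame of tote_a between 0 and 0.09 m and x of key2_mid in the frame of tote_a between -0.055 and 0.055 m and y of key2_mid in the frame of tote_a between -0.077 and 0.077 m and z of key2_mid in the frame of tote_a between 0 and 0.09 m and x of key3_mid in the frame of tote_a between -0.055 and 0.055 m and y of key3_mid in the frame of tote_a between -0.077 and 0.077 m and z of key3_mid in the frame of tote_a between 0 and 0.09 m and height (world z) of tote_a below 0.012 m and angle between tote_a's own z axis and vertical below 0.1 rad), for 0.3 s.
3. the call plunger is pressed down to its stop (value of joint plunger above 0.0105 m), for 0.1 s.
At the end, for the whole second after the job is handed in: All keys lie at rest inside the first tote (mid-point under 90 mm above its underside); it is upright (0.1 rad), its centre within 45 mm of the mat's centre; the second tote is at the lane's front stop, the third behind it; the plunger is up again (under 3 mm) (all of step 2 and horizontal distance between tote_a and mat below 0.045 m and linear speed of each of key0, key1, key2, key3, tote_a below 0.05 m/s and value of joint plunger below 0.003 m and x of tote_b in the frame of lane between -0.03 and 0.025 m and y of tote_b in the frame of lane between -0.02 and 0.02 m and angle between tote_b's own z axis and vertical below 0.25 rad and x of tote_c in the frame of lane between 0.07 and 0.14 m and y of tote_c in the frame of lane between -0.02 and 0.02 m); the robot touches nothing.
It fails at once if a tool or part lying about is shifted by more than 4 cm (distance of any of tape, spare_cell, driver, spanner, busbars from where it was at the start of the episode above 0.04 m).
Of key0, key1, key2, key3 only 3 to 4 are there at a start; the rules pass over those that are not, and their reading is None.
At some moment in a run one of tote_a may be knocked a few centimetres aside while the robot is not near it.
Once in a run the grip may slacken for a moment while it holds something.
It also fails if it takes over 210 s, if anything falls off the work surface, if the arm or the gripper's body presses on something with over 40 N, if the wrist force passes 120 N, or if a joint passes its speed limit or range.

## Working session

There is one attempt and no reset: what is moved stays moved. The work goes in short steps, Python scripts to look and compute and a tool call to move; the robot and the scene stay as the last step left them, time stands still between calls to the robot, and variables do not carry over. Pictures are saved under pics/ and viewed, at most 14 in all, crops included, and the job is handed in when it is done.

Besides the shell and the picture viewer there is one more tool, called by a JSON object that holds its "api" and its "payload". arm_command: Moves the arm, as the interface text tells. Its arguments: {"type":"object","properties":{"plan":{"type":"array"},"grip_force":{"type":"number"}},"required":["plan"]}

```bash
ls; mkdir -p pics
python3 - <<'E'
from station import env,cams
import cv2,numpy as np
np.set_printoptions(precision=3,suppress=True)
print(env.get_state())
for n in("scene","top"):
    f=cams.grab_frame(n);print(n,f["mtx"],f["T"],f.keys());cv2.imwrite(f"pics/{n}0.png",f["image"][:,:,::-1])
E
```

```text
pics
{'t': 0.0, 'joint_pos': array([-1.412,  0.125,  1.652, -0.   ,  1.368, -0.083]), 'joint_vel': array([ 0.002,  0.   , -0.001, -0.001,  0.002,  0.001]), 'joint_efforts': array([ -0.002, -42.361, -36.546,  -0.   ,   0.007,   0.   ]), 'tool_pos': array([ 155.525, -630.55 ,  252.059]), 'eef_rot': array([-3.117, -0.379,  0.   ]), 'contact_force': array([ 0.017, -0.123,  0.546]), 'moment': array([-0.042, -0.021,  0.016]), 'grasp_force': 0.0, 'width': 0.9983899490665006}
scene [[510.608   0.    318.762]
 [  0.    510.608 198.286]
 [  0.      0.      1.   ]] [[   0.761   -0.397    0.513 1234.215]
 [   0.648    0.459   -0.608 -892.452]
 [   0.006    0.795    0.606  891.49 ]
 [   0.       0.       0.       1.   ]] dict_keys(['image', 'mtx', 'T'])
top [[490.231   0.    322.338]
 [  0.    490.231 196.133]
 [  0.      0.      1.   ]] [[   0.024    0.982   -0.188  287.809]
 [  -1.       0.021   -0.013  -75.538]
 [  -0.009    0.188    0.982 1442.619]
 [   0.       0.       0.       1.   ]] dict_keys(['image', 'mtx', 'T'])
```

View pics/scene0.png

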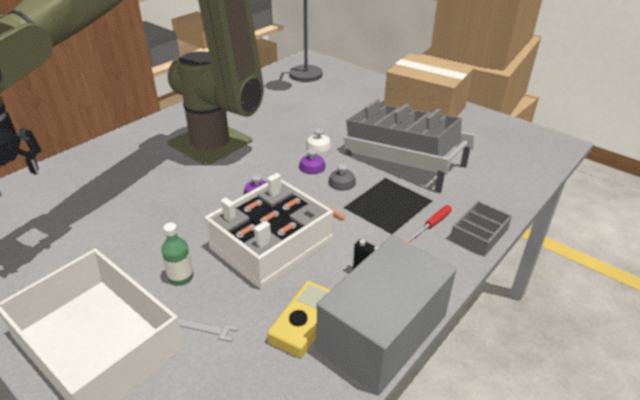

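View pics/top0.png

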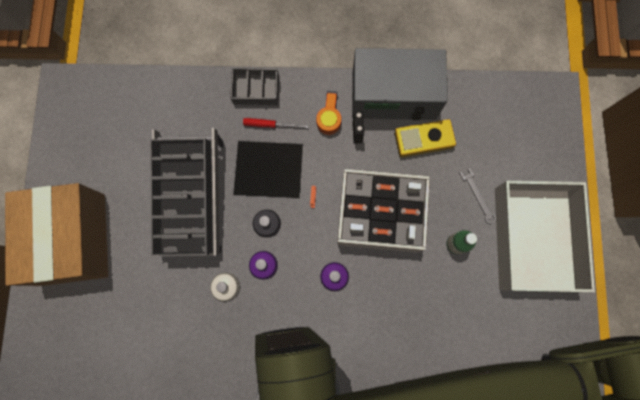

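The top view shows the lane at the left (columns 152–220, rows 130–257, front at the bottom), the mat at (268,168) and the pack at (384,210). Heads are visible at (414,186), (357,227) and (411,233), with a dark empty slot at (359,184). There are four plungers: dark (266,222), purple (262,264) and (334,276), white (224,287). The dark one matches the description, so I'll enlarge it.

Run:
```python
import cv2,numpy as np
a=cv2.imread("pics/top0.png");s=cv2.imread("pics/scene0.png")
r=lambda im,x,y,w,h,k:cv2.resize(im[y:y+h,x:x+w],None,fx=k,fy=k,interpolation=cv2.INTER_CUBIC)
A=r(a,140,120,100,150,4) ; B=r(a,330,160,110,100,4)[:, :400]
cv2.imwrite("pics/c1.png",np.hstack([A,np.vstack([B,r(a,240,200,100,50,4)])]))
cv2.imwrite("pics/c2.png",r(s,195,90,285,200,2.8))
```

```text
(no output)
```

View pics/c1.png

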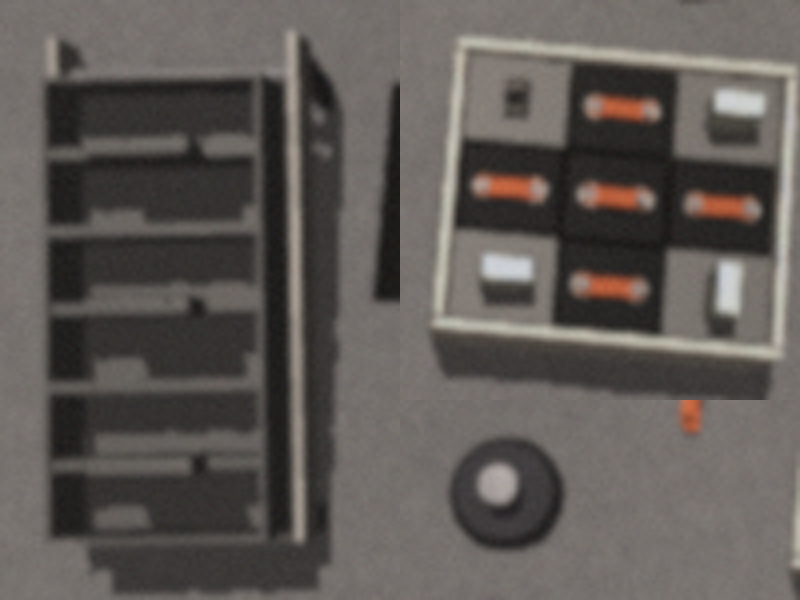

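View pics/c2.png

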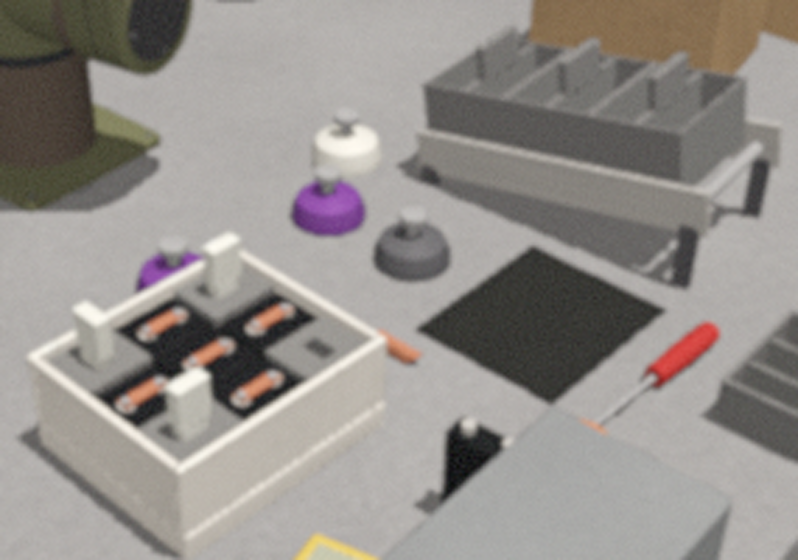

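Three keys are present: long axes along about world y at (357,227) and (414,186), and along about x at (411,233). The back-left slot (359,184) is empty. The dark round base at (266,222) is the plunger. I'll measure next.

```bash
cat > h.py <<'E'
import numpy as np,cv2
from station import env,cams
from scipy.spatial.transform import Rotation as R
from scipy.optimize import least_squares
np.set_printoptions(precision=1,suppress=True)
K={"scene":np.array([[510.608,0,318.762],[0,510.608,198.286],[0,0,1]]),"top":np.array([[490.231,0,322.338],[0,490.231,196.133],[0,0,1]])}
try: TT=dict(np.load("T.npz"))
except Exception:
    TT={n:cams.grab_frame(n)["T"] for n in K}; np.savez("T.npz",**TT)
def proj(n,P):
    P=np.atleast_2d(P); c=(P-TT[n][:3,3])@TT[n][:3,:3]; c=c*[1,-1,-1]
    q=c@K[n].T; return q[:,:2]/q[:,2:]
def at(n,u,v,z):
    d=TT[n][:3,:3]@(np.linalg.inv(K[n])@[u,v,1]*[1,-1,-1]); o=TT[n][:3,3]
    return o+d*(z-o[2])/d[2]
def tri(a,b):
    return least_squares(lambda p:np.r_[proj("top",p)[0]-a,proj("scene",p)[0]-b],[450,0,80]).x
E
python3 - <<'E'
from h import *
A=lambda x,y:(140+x/4,120+y/4)
B=lambda x,y:(330+(x-400)/4,160+y/4)
S=lambda x,y:(195+x/2.8,90+y/2.8)
P=lambda s,p,z:print(s,at("top",*p,z))
P("tote a FL",A(50,540),116.6);P("FR",A(262,540),116.6)
P("c BL",A(48,80),167);P("c BR",A(258,80),167)
P("a/b L",A(50,387),133);P("a/b R",A(260,387),133)
for n,u in(("mat",(238,141)),("m",(303,143)),("m",(301,197)),("m",(234,194))):P(n,u,3)
P("plunger base",B(506,492+0),34) if 0 else None
pl=(240+(497-400)/4,200+(483-400)/4);P("plunger head",pl,60);P("base",(240+(506-400)/4,200+(492-400)/4),34)
print("plunger tri",tri(pl,S(411,213)))
for n,t,s in(("key front-left",(508,267),(223,240)),("key back-right",(740,103),(188,378)),("key front-right",(729,272),(93,312))):
    print(n,at("top",*B(*t),148),tri(B(*t),S(*s)))
for t in((460,40),(795,68),(780,355),(434,322)):P("pack",B(*t),105)
print("key dirs",[at("top",*B(*p),148)-at("top",*B(*q),148) for p,q in(((483,265),(533,269)),((715,99),(765,104)),((735,260),(729,302)))])
E
```

```text
tote a FL [369.3 397.4 116.6]
FR [372.6 254.  116.6]
c BL [676.6 408.5 167. ]
c BR [679.6 265.5 167. ]
a/b L [471.1 400.8 133. ]
a/b R [474.3 258.3 133. ]
mat [728.9 206.4   3. ]
m [726.7   7.2   3. ]
m [558.8   8.    3. ]
m [563.5 209.1   3. ]
plunger head [477.  107.1  60. ]
base [474.1 103.7  34. ]
plunger tri [477.6 107.7  56.1]
key front-left [ 454.4 -151.7  148. ] [ 456.3 -149.8  146.9]
key back-right [ 569.1 -306.8  148. ] [ 570.8 -305.6  146.2]
key front-right [ 454.3 -298.1  148. ] [ 453.3 -298.7  150. ]
pack [ 619.3 -119.   105. ]
pack [ 604.2 -353.1  105. ]
pack [ 403.9 -339.5  105. ]
pack [ 421.  -104.2  105. ]
key dirs [array([ 1.9, 33.2,  0. ]), array([ 2.7, 33.6,  0. ]), array([28.1, -4.3,  0. ])]
```

```bash
cat > fit.py <<'E'
from h import *
from scipy.optimize import minimize
def box(x0,x1,y0,y1,z0,z1):
    c=np.array([[x,y,z] for x in(x0,x1) for y in(y0,y1) for z in(z0,z1)],float)
    return [(c[i],c[j]) for i in range(8) for j in range(i) if (c[i]!=c[j]).sum()==1]
rect=lambda hx,hy,z:[(np.array(a),np.array(b)) for a,b in zip([(-hx,-hy,z),(-hx,hy,z),(hx,hy,z),(hx,-hy,z)],[(-hx,hy,z),(hx,hy,z),(hx,-hy,z),(-hx,-hy,z)])]
tote=rect(53,75,76.)+rect(49,71,76.)+rect(6,35,112.)
M={"tote":tote,"three":[(a+[106*k,0,0],b+[106*k,0,0]) for k in range(3) for a,b in tote],
 "mat":rect(85,100,3.),"key":rect(17,8,148.)+[(np.array([x,y,106.]),np.array([x,y,148.])) for x in(-17,17) for y in(-8,8)]}
def pts(m,p,lane=False):
    rot=R.from_euler("z",p[2])*(R.from_euler("y",-.16) if lane else R.identity())
    o=np.array([p[0],p[1],50. if lane else 0])
    return [rot.apply(np.array([a,b]))+o for a,b in M[m]]
def fit(m,p0,imgs,lane=False,views=("top","scene")):
    G={}
    for n in views:
        g=cv2.GaussianBlur(cv2.cvtColor(imgs[n],cv2.COLOR_RGB2GRAY).astype(float),(0,0),1.0)
        G[n]=(cv2.Sobel(g,cv2.CV_32F,1,0),cv2.Sobel(g,cv2.CV_32F,0,1))
    def score(p):
        s=0
        for a,b in pts(m,p,lane):
            P=a+(b-a)*np.linspace(.05,.95,25)[:,None]
            for n in views:
                q=proj(n,P).astype(np.float32); d=q[-1]-q[0]
                nn=np.array([-d[1],d[0]])/(np.hypot(*d)+1e-9)
                gx,gy=[cv2.remap(g,q[:,:1],q[:,1:],cv2.INTER_LINEAR).ravel() for g in G[n]]
                s-=np.minimum(np.abs(gx*nn[0]+gy*nn[1]),60).mean()
        return s
    best=None
    for dx in(-6,0,6):
        for dy in(-6,0,6):
            r=minimize(score,np.add(p0,[dx,dy,0]),method="Nelder-Mead",options=dict(initial_simplex=np.add(p0,[[dx,dy,0],[dx+4,dy,0],[dx,dy+4,0],[dx,dy,.04]]),xatol=.01,fatol=.01))
            if best is None or r.fun<best.fun:best=r
    return best.x,best.fun
def draw(img,n,m,p,lane=False,k=2):
    for a,b in pts(m,p,lane):
        q=(proj(n,[a,b])*k+k/2-.5).round().astype(int);cv2.line(img,tuple(map(int,q[0])),tuple(map(int,q[1])),(0,255,0),1)
E
python3 - <<'E'
from fit import *
I={n:cv2.imread(f"pics/{n}0.png")[:,:,::-1].copy() for n in("top","scene")}
np.set_printoptions(precision=3,suppress=True)
big={n:cv2.resize(I[n],None,fx=4,fy=4,interpolation=cv2.INTER_CUBIC) for n in I}
for m,p,l in(("three",[435.6,328,.035],1),("mat",[644.5,107.7,0],0),("key",[455,-151,-.07+np.pi/2],0),("key",[570,-306,-.07+np.pi/2],0),("key",[454,-298,-.1],0)):
    for v in(("top","scene"),("top",),("scene",)):
        x,f=fit(m,p,I,l,v);print(m,v,x,round(f,1))
        if len(v)==2:
            for n in big:draw(big[n],n,m,x,l,4)
t,s=big["top"],big["scene"]
o=np.zeros((600,800,3),np.uint8)
o[:520,:290]=t[520:1040,600:890];o[:300,300:700]=cv2.resize(t[660:1020,1340:1740],(400,300));o[300:600,300:800]=cv2.resize(s[400:760,1370:1970],(500,300))
cv2.imwrite("pics/ov.png",o[:,:,::-1])
E
```

```text
Traceback (most recent call last):
  File "fit.py", line 18, in fit
    G[n]=(cv2.Sobel(g,cv2.CV_32F,1,0),cv2.Sobel(g,cv2.CV_32F,0,1))
          ~~~~~~~~~^^^^^^^^^^^^^^^^^^
cv2.error: OpenCV(4.12.0) /io/opencv/modules/imgproc/src/filter.simd.hpp:3096: error: (-213:The function/feature is not implemented) Unsupported combination of buffer format (=6), and destination format (=5) in function 'getLinearColumnFilter'
```

```bash
sed -i 's/astype(float),(0,0)/astype(np.float32),(0,0)/' fit.py
python3 - <<'E'
from fit import *
I={n:cv2.imread(f"pics/{n}0.png")[:,:,::-1].copy() for n in("top","scene")}
np.set_printoptions(precision=3,suppress=True)
big={n:cv2.resize(I[n],None,fx=4,fy=4,interpolation=cv2.INTER_CUBIC) for n in I}
for m,p,l in(("three",[435.6,328,.035],1),("mat",[644.5,107.7,0],0),("key",[455,-151,-.07+np.pi/2],0),("key",[570,-306,-.07+np.pi/2],0),("key",[454,-298,-.1],0)):
    for v in(("top","scene"),("top",),("scene",)):
        x,f=fit(m,p,I,l,v);print(m,v,x,round(f,1))
        if len(v)==2:
            for n in big:draw(big[n],n,m,x,l,4)
t,s=big["top"],big["scene"]
o=np.zeros((600,800,3),np.uint8)
o[:520,:290]=t[520:1040,600:890];o[:300,300:700]=cv2.resize(t[660:1020,1340:1740],(400,300));o[300:600,300:800]=cv2.resize(s[400:760,1370:1970],(500,300))
cv2.imwrite("pics/ov.png",o[:,:,::-1])
E
```

```text
three ('top', 'scene') [432.981 327.129   0.044] -3433.9
three ('top',) [432.942 327.346   0.044] -1873.5
three ('scene',) [433.292 321.961   0.041] -1655.9
mat ('top', 'scene') [642.944 106.144  -0.027] -480.0
mat ('top',) [642.944 106.144  -0.027] -240.0
mat ('scene',) [642.5 101.7   0. ] -240.0
key ('top', 'scene') [ 455.403 -151.337    1.601] -859.6
key ('top',) [ 454.669 -148.444    1.528] -468.0
key ('scene',) [ 456.71  -153.372    1.592] -407.2
key ('top', 'scene') [ 573.992 -308.046    1.388] -885.6
key ('top',) [ 566.507 -305.385    1.291] -462.7
key ('scene',) [ 577.349 -308.581    1.278] -467.5
key ('top', 'scene') [ 447.375 -299.778   -0.026] -895.4
key ('top',) [ 447.758 -300.378   -0.011] -475.8
key ('scene',) [ 445.294 -297.259   -0.152] -448.9
```

View pics/ov.png

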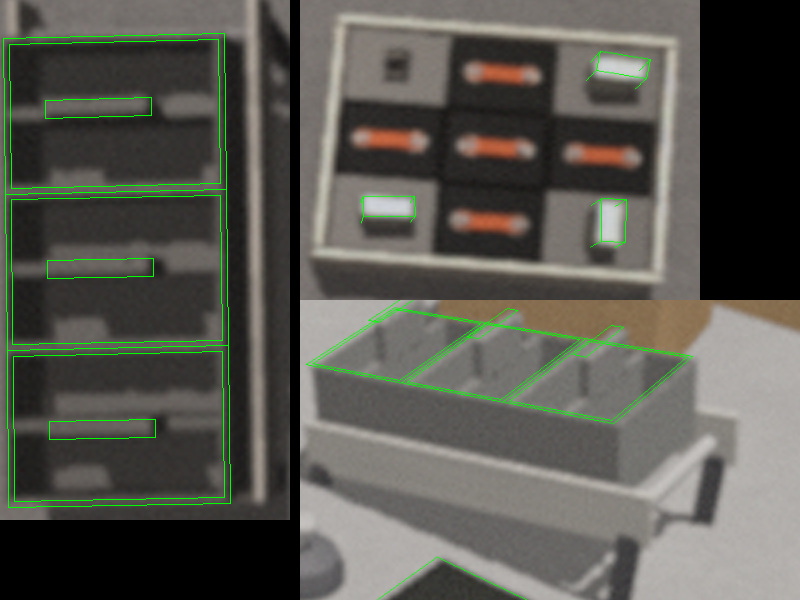

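The overlay shows the lane fitted well. The key and mat fits are loose because the gradient clamp saturates, so I'll refit without it.

```bash
sed -i 's/np.minimum(np.abs(gx\*nn\[0\]+gy\*nn\[1\]),60).mean()/np.sqrt(np.abs(gx*nn[0]+gy*nn[1])).mean()/' fit.py
python3 - <<'E'
from fit import *
I={n:cv2.imread(f"pics/{n}0.png")[:,:,::-1].copy() for n in("top","scene")}
np.set_printoptions(precision=3,suppress=True)
for m,p,l in(("three",[435.6,328,.035],1),("mat",[644.5,107.7,0],0),("key",[455,-151,-.07+np.pi/2],0),("key",[570,-306,-.07+np.pi/2],0),("key",[454,-298,-.1],0)):
    for v in(("top","scene"),("top",),("scene",)):
        x,f=fit(m,p,I,l,v);print(m,v,x,round(f,1))
E
```

```text
three ('top', 'scene') [433.28  327.491   0.043] -560.5
three ('top',) [433.154 328.125   0.042] -317.6
three ('scene',) [439.388 319.629   0.073] -257.7
mat ('top', 'scene') [645.511 108.954  -0.028] -111.3
mat ('top',) [643.346 110.54   -0.027] -52.4
mat ('scene',) [647.239 106.997  -0.036] -62.9
key ('top', 'scene') [ 455.809 -151.03     1.594] -153.8
key ('top',) [ 454.72  -150.196    1.575] -88.3
key ('scene',) [ 458.068 -153.419    1.592] -70.2
key ('top', 'scene') [ 571.443 -306.625    1.225] -184.7
key ('top',) [ 568.478 -306.648    1.319] -88.3
key ('scene',) [ 573.709 -307.183    1.056] -104.1
key ('top', 'scene') [ 448.631 -297.937   -0.146] -170.3
key ('top',) [ 449.022 -297.197   -0.121] -94.6
key ('scene',) [ 482.06  -284.219    0.053] -77.3
```

Run:
```python
from h import *
np.set_printoptions(precision=3,suppress=True)
I=cv2.imread("pics/top0.png",0)
k=8
for u,v in((357,227),(414,186),(411,233)):
    c=cv2.resize(I[v-14:v+14,u-14:u+14],None,fx=k,fy=k,interpolation=cv2.INTER_CUBIC)
    for th in(150,165,180):
        m=(c>th).astype(np.uint8);n,l,st,ce=cv2.connectedComponentsWithStats(m)
        i=l[14*k,14*k] or 1+np.argmax(st[1:,4])
        cn=cv2.findContours((l==i).astype(np.uint8),0,2)[0][0]
        b=cv2.boxPoints(cv2.minAreaRect(cn))
        W=np.array([at("top",(x+.5)/k-.5+u-14,(y+.5)/k-.5+v-14,148)[:2] for x,y in b])
        e=[W[1]-W[0],W[2]-W[1]];L=max(e,key=np.linalg.norm)
        print(th,W.mean(0),"size",[np.linalg.norm(q) for q in e],"ang",np.arctan2(L[1],L[0])%np.pi)
```

```text
150 [ 456.248 -149.916] size [np.float64(17.40026463749917), np.float64(34.262328677407126)] ang 1.5536586173653053
165 [ 456.106 -149.9  ] size [np.float64(15.73896264723562), np.float64(32.20116329949481)] ang 1.5584409898954206
180 [ 455.345 -149.963] size [np.float64(13.4123803309202), np.float64(30.474583437988034)] ang 1.4815533377295427
150 [ 571.069 -305.456] size [np.float64(17.044785705096864), np.float64(34.78948049271468)] ang 1.4643648600398016
165 [ 570.818 -305.421] size [np.float64(15.181111180063313), np.float64(32.76547951323198)] ang 1.446259220444006
180 [ 570.71  -305.404] size [np.float64(12.885185440882674), np.float64(30.690764763980127)] ang 1.4401397107629743
150 [ 445.417 -297.314] size [np.float64(34.75743141801112), np.float64(16.269982608219795)] ang 3.0560753789552315
165 [ 445.517 -297.51 ] size [np.float64(33.129488005476624), np.float64(14.430049176126717)] ang 3.0832452667461343
180 [ 445.549 -297.375] size [np.float64(30.570923464465825), np.float64(12.349256752134792)] ang 3.096428601640028
```

```bash
cat > mv.py <<'E'
from h import *
def down(psi): # tool x at yaw psi, pointing down
    c,s=np.cos(psi),np.sin(psi); return R.from_matrix([[c,s,0],[s,-c,0],[0,0,-1]])
def tote_tool(yaw,tilt=0):
    m=(R.from_euler("z",yaw)*R.from_euler("y",-tilt)).as_matrix(); return R.from_matrix(np.c_[m[:,1],m[:,0],-m[:,2]])
def cur():
    s=env.get_state(); return s["tool_pos"],R.from_rotvec(s["eef_rot"])
def way(goals,start=None,vmax=48.,wmax=.075,dec=3):
    """rows (interface units) through goals [(xyz,Rot)], following the rounding"""
    p,r=start or cur(); p=np.array(p,float)
    for g,rg in goals:
        g=np.array(g,float); n=int(np.ceil(max(np.linalg.norm(g-p)/vmax,(r.inv()*rg).magnitude()/wmax,1)))
        print("-> ",g,"rows",n)
        for k in range(n):
            f=1/(n-k); t=np.round(r.inv().apply((g-p)*f)/750,dec); w=np.round((r.inv()*rg).as_rotvec()*f/.08,2)
            print(f'{k}: w {w+0.} x {" ".join("%.*f"%(dec,v+0.) for v in t)}')
            p=p+r.apply(t*750); r=r*R.from_rotvec(w*.08)
    print("end",p); return p,r
def say():
    s=env.get_state(); r=R.from_rotvec(s["eef_rot"]).as_matrix()
    print("t %.1f"%s["t"],"tcp",s["tool_pos"],"tx",np.round(r[:,0],3),"tz",np.round(r[:,2],3),"F",s["contact_force"],"w %.3f g %.0f"%(s["width"],s["grasp_force"]),"j",np.round(s["joint_pos"],2))
E
python3 - <<'E'
from mv import *
T=tote_tool(.043,.16)
way([([440,-150,300],down(1.0)),([402.5,326.5,250],T)])
E
```

```text
->  [ 440. -150.  300.] rows 12
0: w [ 0.   0.  -0.8] x 0.043 -0.044 -0.005
1: w [ 0.   0.  -0.8] x 0.046 -0.041 -0.005
2: w [ 0.   0.  -0.8] x 0.049 -0.039 -0.005
3: w [ 0.   0.  -0.8] x 0.051 -0.035 -0.005
4: w [ 0.   0.  -0.8] x 0.053 -0.032 -0.005
5: w [ 0.   0.  -0.8] x 0.055 -0.029 -0.005
6: w [ 0.   0.  -0.8] x 0.057 -0.025 -0.005
7: w [ 0.   0.  -0.8] x 0.058 -0.021 -0.006
8: w [ 0.   0.  -0.8] x 0.060 -0.018 -0.005
9: w [ 0.   0.  -0.8] x 0.061 -0.014 -0.006
10: w [-0.  -0.  -0.8] x 0.061 -0.010 -0.005
11: w [ 0.   0.  -0.8] x 0.062 -0.006 -0.006
->  [402.5 326.5 250. ] rows 11
0: w [-0.2  0.1 -0.7] x 0.046 -0.035 0.006
1: w [-0.2  0.1 -0.7] x 0.048 -0.032 0.006
2: w [-0.2  0.1 -0.7] x 0.050 -0.030 0.006
3: w [-0.2  0.1 -0.7] x 0.051 -0.027 0.005
4: w [-0.2  0.1 -0.7] x 0.053 -0.024 0.005
5: w [-0.2  0.1 -0.7] x 0.054 -0.022 0.005
6: w [-0.2  0.1 -0.7] x 0.055 -0.018 0.005
7: w [-0.2  0.1 -0.7] x 0.056 -0.016 0.005
8: w [-0.2  0.1 -0.7] x 0.057 -0.012 0.006
9: w [-0.2  0.1 -0.7] x 0.057 -0.010 0.005
10: w [-0.2  0.1 -0.7] x 0.057 -0.006 0.006
end [402.4 326.1 250. ]
```

{"api": "arm_command", "payload": {"plan": [{"wz": -0.8,"x": 0.043,"y": -0.044,"z": -0.005,"hand": 0.5},{"wz": -0.8,"x": 0.046,"y": -0.041,"z": -0.005,"hand": 0.5},{"wz": -0.8,"x": 0.049,"y": -0.039,"z": -0.005,"hand": 0.5},{"wz": -0.8,"x": 0.051,"y": -0.035,"z": -0.005,"hand": 0.5},{"wz": -0.8,"x": 0.053,"y": -0.032,"z": -0.005,"hand": 0.5},{"wz": -0.8,"x": 0.055,"y": -0.029,"z": -0.005,"hand": 0.5},{"wz": -0.8,"x": 0.057,"y": -0.025,"z": -0.005,"hand": 0.5},{"wz": -0.8,"x": 0.058,"y": -0.021,"z": -0.006,"hand": 0.5}]}}

```text
invalid input
```

{"api": "arm_command", "payload": {"plan": [{"wz": -0.8,"x": 0.06,"y": -0.018,"z": -0.005,"hand": 0.5},{"wz": -0.8,"x": 0.061,"y": -0.014,"z": -0.006,"hand": 0.5},{"wz": -0.8,"x": 0.061,"y": -0.01,"z": -0.005,"hand": 0.5},{"wz": -0.8,"x": 0.062,"y": -0.006,"z": -0.006,"hand": 0.5},{"wx": 0,"wy": 0,"wz": 0,"x": 0,"y": 0,"z": 0,"hand": 0.5}]}}

```text
invalid input
```

Run:
```python
from mv import *
say()
T=tote_tool(.043,.16)
way([([402.5,326.5,250],T)])
```

```text
t 0.2 tcp [ 155.6 -630.8  252.5] tx [1.  0.2 0. ] tz [-0.  0. -1.] F [1.5 0.4 0.4] w 0.998 g 0 j [-1.4  0.1  1.6 -0.   1.4 -0.1]
->  [402.5 326.5 250. ] rows 21
0: w [-0.1  0.1 -0.8] x 0.030 -0.055 0.000
1: w [-0.1  0.1 -0.8] x 0.033 -0.053 0.000
2: w [-0.1  0.1 -0.8] x 0.037 -0.051 0.000
3: w [-0.1  0.1 -0.8] x 0.040 -0.048 0.000
4: w [-0.1  0.1 -0.8] x 0.043 -0.046 0.000
5: w [-0.1  0.1 -0.8] x 0.046 -0.043 0.000
6: w [-0.1  0.1 -0.8] x 0.049 -0.040 0.000
7: w [-0.1  0.1 -0.8] x 0.051 -0.036 0.000
8: w [-0.1  0.1 -0.8] x 0.053 -0.033 0.000
9: w [-0.1  0.1 -0.8] x 0.055 -0.030 0.000
10: w [-0.1  0.1 -0.8] x 0.057 -0.026 0.000
11: w [-0.1  0.1 -0.8] x 0.059 -0.022 0.000
12: w [-0.1  0.1 -0.8] x 0.060 -0.018 0.000
13: w [-0.1  0.1 -0.8] x 0.061 -0.014 0.000
14: w [-0.1  0.1 -0.8] x 0.062 -0.010 0.000
15: w [-0.1  0.1 -0.8] x 0.063 -0.006 0.001
16: w [-0.1  0.1 -0.8] x 0.063 -0.002 0.001
17: w [-0.1  0.1 -0.8] x 0.063 0.002 0.001
18: w [-0.1  0.1 -0.8] x 0.062 0.006 0.002
19: w [-0.1  0.1 -0.8] x 0.062 0.010 0.002
20: w [-0.1  0.1 -0.8] x 0.061 0.013 0.002
end [402.2 326.3 250.1]
```

The calls were refused, probably because every key is required. I'll give all seven.

{"api": "arm_command", "payload": {"plan": [{"wx": 0,"wy": 0,"wz": -0.8,"x": 0.043,"y": -0.044,"z": -0.005,"hand": 0.5},{"wx": 0,"wy": 0,"wz": -0.8,"x": 0.046,"y": -0.041,"z": -0.005,"hand": 0.5},{"wx": 0,"wy": 0,"wz": -0.8,"x": 0.049,"y": -0.039,"z": -0.005,"hand": 0.5},{"wx": 0,"wy": 0,"wz": -0.8,"x": 0.051,"y": -0.035,"z": -0.005,"hand": 0.5},{"wx": 0,"wy": 0,"wz": -0.8,"x": 0.053,"y": -0.032,"z": -0.005,"hand": 0.5},{"wx": 0,"wy": 0,"wz": -0.8,"x": 0.055,"y": -0.029,"z": -0.005,"hand": 0.5},{"wx": 0,"wy": 0,"wz": -0.8,"x": 0.057,"y": -0.025,"z": -0.005,"hand": 0.5},{"wx": 0,"wy": 0,"wz": -0.8,"x": 0.058,"y": -0.021,"z": -0.006,"hand": 0.5}], "grip_force": 100}}

```text
t: 1.0
tool_pos: [344.4, -308.8, 284.1]
eef_rot: [2.92, 1.159, 0.0]
contact_force: [0.5, -1.7, 0.5]
width: 0.502
grasp_force: 0.0
```

{"api": "arm_command", "payload": {"plan": [{"wx": 0,"wy": 0,"wz": -0.8,"x": 0.06,"y": -0.018,"z": -0.005,"hand": 0.5},{"wx": 0,"wy": 0,"wz": -0.8,"x": 0.061,"y": -0.014,"z": -0.006,"hand": 0.5},{"wx": 0,"wy": 0,"wz": -0.8,"x": 0.061,"y": -0.01,"z": -0.005,"hand": 0.5},{"wx": 0,"wy": 0,"wz": -0.8,"x": 0.062,"y": -0.006,"z": -0.006,"hand": 0.5},{"wx": -0.2,"wy": 0.1,"wz": -0.7,"x": 0.046,"y": -0.035,"z": 0.006,"hand": 0.5},{"wx": -0.2,"wy": 0.1,"wz": -0.7,"x": 0.048,"y": -0.032,"z": 0.006,"hand": 0.5},{"wx": -0.2,"wy": 0.1,"wz": -0.7,"x": 0.05,"y": -0.03,"z": 0.006,"hand": 0.5},{"wx": -0.2,"wy": 0.1,"wz": -0.7,"x": 0.051,"y": -0.027,"z": 0.005,"hand": 0.5}]}}

```text
t: 1.8
tool_pos: [422.4, 25.6, 282.4]
eef_rot: [2.526, 1.796, 0.093]
contact_force: [0.3, -0.5, 0.1]
width: 0.499
grasp_force: 0.0
```

{"api": "arm_command", "payload": {"plan": [{"wx": -0.2,"wy": 0.1,"wz": -0.7,"x": 0.053,"y": -0.024,"z": 0.005,"hand": 0.5},{"wx": -0.2,"wy": 0.1,"wz": -0.7,"x": 0.054,"y": -0.022,"z": 0.005,"hand": 0.5},{"wx": -0.2,"wy": 0.1,"wz": -0.7,"x": 0.055,"y": -0.018,"z": 0.005,"hand": 0.5},{"wx": -0.2,"wy": 0.1,"wz": -0.7,"x": 0.056,"y": -0.016,"z": 0.005,"hand": 0.5},{"wx": -0.2,"wy": 0.1,"wz": -0.7,"x": 0.057,"y": -0.012,"z": 0.006,"hand": 0.5},{"wx": -0.2,"wy": 0.1,"wz": -0.7,"x": 0.057,"y": -0.01,"z": 0.005,"hand": 0.5},{"wx": -0.2,"wy": 0.1,"wz": -0.7,"x": 0.057,"y": -0.006,"z": 0.006,"hand": 0.5},{"wx": 0,"wy": 0,"wz": 0,"x": 0,"y": 0,"z": 0,"hand": 0.5}]}}

```text
t: 2.6
tool_pos: [393.7, 330.7, 254.6]
eef_rot: [2.069, 2.205, 0.241]
contact_force: [-0.6, -0.8, 0.1]
width: 0.504
grasp_force: 0.0
```

Run:
```python
from mv import *
say()
T=tote_tool(.043,.16)
g=np.array([433.3,327.5,50])
z=-T.as_matrix()[:,2]
way([(g+155*z,T),(g+96*z,T)])
```

```text
t 2.6 tcp [393.7 330.7 254.6] tx [-0.1  1.   0. ] tz [ 0.2  0.  -1. ] F [-0.6 -0.8  0.1] w 0.504 g 0 j [ 0.6 -0.3  2.  -0.1  1.2  0.6]
->  [408.6 326.4 203. ] rows 2
0: w [ 0.2 -0.2  0.1] x -0.005 0.003 0.036
1: w [ 0.2 -0.2  0.1] x -0.003 0.004 0.035
->  [418.  326.8 144.8] rows 2
0: w [0. 0. 0.] x 0.000 0.000 0.039
1: w [0. 0. 0.] x 0.000 0.000 0.040
end [418.2 327.2 144.6]
```

{"api": "arm_command", "payload": {"plan": [{"wx": 0.2,"wy": -0.2,"wz": 0.1,"x": -0.005,"y": 0.003,"z": 0.036,"hand": 0.5},{"wx": 0.2,"wy": -0.2,"wz": 0.1,"x": -0.003,"y": 0.004,"z": 0.035,"hand": 0.5},{"wx": 0,"wy": 0,"wz": 0,"x": 0,"y": 0,"z": 0.025,"hand": 0.5},{"wx": 0,"wy": 0,"wz": 0,"x": 0,"y": 0,"z": 0.025,"hand": 0.5},{"wx": 0,"wy": 0,"wz": 0,"x": 0,"y": 0,"z": 0.018,"hand": 0.5},{"wx": 0,"wy": 0,"wz": 0,"x": 0,"y": 0,"z": 0.011,"hand": 0.5},{"wx": 0,"wy": 0,"wz": 0,"x": 0,"y": 0,"z": 0,"hand": 0.5}]}}

```text
t: 3.3
tool_pos: [419.5, 322.9, 144.4]
eef_rot: [2.1, 2.181, 0.171]
contact_force: [-0.5, -0.2, 0.5]
width: 0.501
grasp_force: 0.0
```

```bash
sed -i 's/precision=1/precision=3/' h.py
python3 - <<'E'
from mv import *
say()
t=cams.grab_frame("top")["image"];s=cams.grab_frame("scene")["image"]
r=lambda im,x,y,w,h,k:cv2.resize(im[y:y+h,x:x+w],None,fx=k,fy=k,interpolation=cv2.INTER_CUBIC)
cv2.imwrite("pics/g1.png",np.hstack([r(t,130,120,120,160,3),r(s,330,80,140,160,3)])[:,:,::-1])
E
```

```text
t 3.3 tcp [419.529 322.92  144.449] tx [-0.038  0.999 -0.   ] tz [ 0.156  0.006 -0.988] F [-0.532 -0.242  0.547] w 0.501 g 0 j [ 0.59 -0.12  2.09 -0.1   1.04  0.6 ]
```

View pics/g1.png

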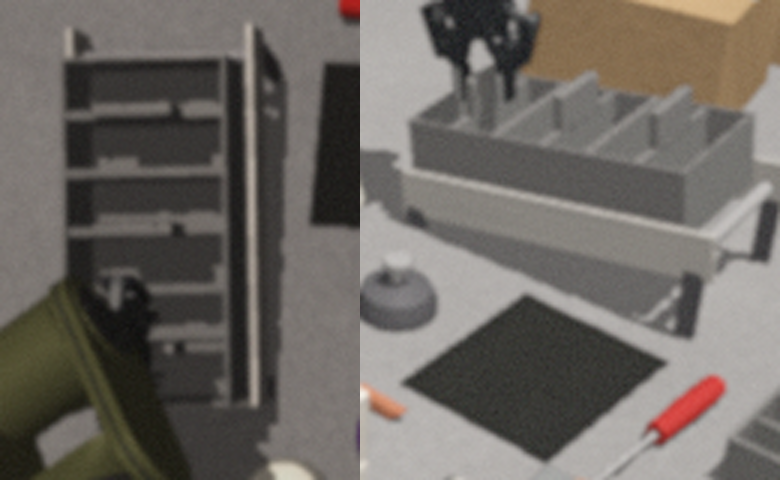

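The scene crop shows the fingers straddling the front tote's grip (around (485,100) in the crop), so I'll close and lift.

{"api": "arm_command", "payload": {"plan": [{"wx": 0,"wy": 0,"wz": 0,"x": 0,"y": 0,"z": 0,"hand": 1},{"wx": 0,"wy": 0,"wz": 0,"x": 0,"y": 0,"z": 0,"hand": 1},{"wx": 0,"wy": 0,"wz": 0,"x": 0,"y": 0,"z": 0,"hand": 1},{"wx": 0,"wy": 0,"wz": 0,"x": 0,"y": 0,"z": 0,"hand": 1},{"wx": 0,"wy": 0,"wz": 0,"x": 0,"y": 0,"z": -0.01,"hand": 1},{"wx": 0,"wy": 0,"wz": 0,"x": 0,"y": 0,"z": -0.02,"hand": 1},{"wx": 0,"wy": 0,"wz": 0,"x": 0,"y": 0,"z": -0.03,"hand": 1},{"wx": 0,"wy": 0,"wz": 0,"x": 0,"y": 0,"z": -0.03,"hand": 1}]}}

```text
t: 4.2
tool_pos: [407.5, 322.4, 211.3]
eef_rot: [2.101, 2.182, 0.167]
contact_force: [-0.9, 0.1, -2.9]
width: 0.124
grasp_force: 98.7
```

{"api": "arm_command", "payload": {"plan": [{"wx": 0,"wy": 0,"wz": 0,"x": 0,"y": 0,"z": -0.03,"hand": 1},{"wx": 0,"wy": 0,"wz": 0,"x": 0,"y": 0,"z": -0.03,"hand": 1},{"wx": 0,"wy": 0,"wz": 0,"x": 0,"y": 0,"z": -0.03,"hand": 1},{"wx": 0,"wy": 0,"wz": 0,"x": 0,"y": 0,"z": -0.02,"hand": 1},{"wx": 0,"wy": 0,"wz": 0,"x": 0,"y": 0,"z": -0.01,"hand": 1},{"wx": 0,"wy": 0,"wz": 0,"x": 0,"y": 0,"z": 0,"hand": 1}]}}

```text
t: 4.8
tool_pos: [395.0, 322.7, 301.8]
eef_rot: [2.099, 2.181, 0.176]
contact_force: [0.0, 0.2, -2.4]
width: 0.124
grasp_force: 98.9
```

Run:
```python
from mv import *
say()
D=tote_tool(0.-.02)
p,r=cur()
way([([p[0],200,320],D),([645,108,220],D),([645,108,115],D)],vmax=40)
```

```text
t 4.8 tcp [394.969 322.656 301.839] tx [-0.038  0.999  0.002] tz [ 0.159  0.008 -0.987] F [ 0.002  0.229 -2.436] w 0.124 g 99 j [ 0.62 -0.29  1.96 -0.09  1.34  0.6 ]
->  [394.969 200.    320.   ] rows 4
0: w [ 0.5  -0.02  0.18] x -0.041 -0.001 -0.006
1: w [ 0.5  -0.02  0.18] x -0.041 0.000 -0.006
2: w [ 0.5  -0.02  0.18] x -0.041 0.000 -0.006
3: w [ 0.5  -0.02  0.19] x -0.040 0.001 -0.007
->  [645. 108. 220.] rows 8
0: w [0. 0. 0.] x -0.015 0.042 0.017
1: w [0. 0. 0.] x -0.014 0.042 0.017
2: w [0. 0. 0.] x -0.015 0.042 0.017
3: w [0. 0. 0.] x -0.014 0.042 0.017
4: w [0. 0. 0.] x -0.015 0.042 0.016
5: w [0. 0. 0.] x -0.014 0.042 0.017
6: w [0. 0. 0.] x -0.015 0.042 0.016
7: w [0. 0. 0.] x -0.014 0.041 0.017
->  [645. 108. 115.] rows 3
0: w [0. 0. 0.] x 0.000 0.000 0.047
1: w [0. 0. 0.] x 0.000 0.000 0.046
2: w [0. 0. 0.] x 0.000 0.001 0.047
end [645.36  108.239 114.627]
```

{"api": "arm_command", "payload": {"plan": [{"wx": 0.5,"wy": -0.02,"wz": 0.18,"x": -0.03,"y": 0,"z": -0.006,"hand": 1},{"wx": 0.5,"wy": -0.02,"wz": 0.18,"x": -0.041,"y": 0,"z": -0.006,"hand": 1},{"wx": 0.5,"wy": -0.02,"wz": 0.18,"x": -0.041,"y": 0,"z": -0.006,"hand": 1},{"wx": 0.5,"wy": -0.02,"wz": 0.19,"x": -0.051,"y": 0,"z": -0.007,"hand": 1},{"wx": 0,"wy": 0,"wz": 0,"x": -0.03,"y": 0.02,"z": 0,"hand": 1},{"wx": 0,"wy": 0,"wz": 0,"x": -0.015,"y": 0.042,"z": 0.015,"hand": 1},{"wx": 0,"wy": 0,"wz": 0,"x": -0.015,"y": 0.042,"z": 0.015,"hand": 1},{"wx": 0,"wy": 0,"wz": 0,"x": -0.015,"y": 0.042,"z": 0.015,"hand": 1}]}}

```text
t: 5.6
tool_pos: [503.7, 140.7, 283.7]
eef_rot: [-2.244, -2.197, 0.005]
contact_force: [0.4, 0.9, -1.2]
width: 0.128
grasp_force: 98.9
```

{"api": "arm_command", "payload": {"plan": [{"wx": 0,"wy": 0,"wz": 0,"x": -0.01,"y": 0.042,"z": 0.015,"hand": 1},{"wx": 0,"wy": 0,"wz": 0,"x": -0.01,"y": 0.042,"z": 0.015,"hand": 1},{"wx": 0,"wy": 0,"wz": 0,"x": -0.01,"y": 0.042,"z": 0.015,"hand": 1},{"wx": 0,"wy": 0,"wz": 0,"x": -0.01,"y": 0.042,"z": 0.02,"hand": 1},{"wx": 0,"wy": 0,"wz": 0,"x": 0,"y": 0.02,"z": 0.03,"hand": 1},{"wx": 0,"wy": 0,"wz": 0,"x": 0,"y": 0,"z": 0.02,"hand": 1},{"wx": 0,"wy": 0,"wz": 0,"x": 0,"y": 0,"z": 0,"hand": 1},{"wx": 0,"wy": 0,"wz": 0,"x": 0,"y": 0,"z": 0,"hand": 1}]}}

```text
t: 6.4
tool_pos: [642.3, 109.0, 198.5]
eef_rot: [-2.242, -2.198, 0.005]
contact_force: [0.1, -0.1, -1.3]
width: 0.129
grasp_force: 98.8
```

Run:
```python
from mv import *
say()
D=tote_tool(-.02)
way([([645,104,105],D)],vmax=40)
t=cams.grab_frame("top")["image"];s=cams.grab_frame("scene")["image"]
r=lambda im,x,y,w,h,k:cv2.resize(im[y:y+h,x:x+w],None,fx=k,fy=k,interpolation=cv2.INTER_CUBIC)
cv2.imwrite("pics/g2.png",np.hstack([r(t,140,100,180,180,2),r(s,320,70,160,180,2)])[:,:,::-1])
```

```text
t 6.4 tcp [642.296 109.023 198.521] tx [ 0.02   1.    -0.001] tz [-0.003 -0.001 -1.   ] F [ 0.068 -0.076 -1.302] w 0.129 g 99 j [ 0.09  0.17  1.7  -0.    1.28  0.11]
->  [645. 104. 105.] rows 3
0: w [-0.01  0.    0.  ] x -0.002 0.001 0.042
1: w [-0.02  0.01  0.  ] x -0.002 0.002 0.041
2: w [-0.01  0.    0.  ] x -0.003 0.001 0.042
end [644.982 103.643 104.769]
```

View pics/g2.png

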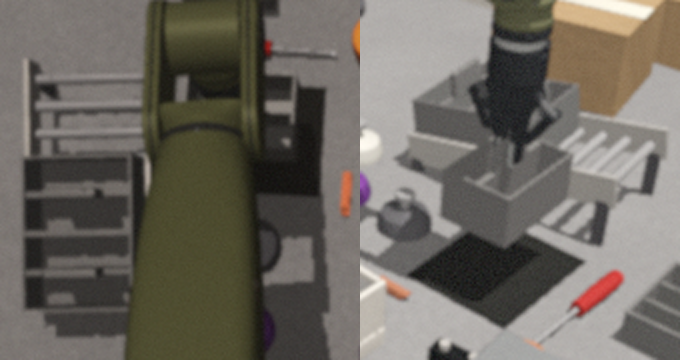

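Tote A is held level above the mat, and the other two have rolled forward to the lane front. Lowering.

{"api": "arm_command", "payload": {"plan": [{"wx": 0,"wy": 0,"wz": 0,"x": -0.003,"y": 0.002,"z": 0.042,"hand": 1},{"wx": 0,"wy": 0,"wz": 0,"x": -0.002,"y": 0.002,"z": 0.041,"hand": 1},{"wx": 0,"wy": 0,"wz": 0,"x": -0.002,"y": 0,"z": 0.033,"hand": 1},{"wx": 0,"wy": 0,"wz": 0,"x": 0,"y": 0,"z": 0.008,"hand": 1},{"wx": 0,"wy": 0,"wz": 0,"x": 0,"y": 0,"z": 0.004,"hand": 1},{"wx": 0,"wy": 0,"wz": 0,"x": 0,"y": 0,"z": 0,"hand": 1}]}}

```text
t: 7.1
tool_pos: [647.2, 103.7, 105.4]
eef_rot: [2.242, 2.198, 0.001]
contact_force: [0.2, 0.4, -2.1]
width: 0.127
grasp_force: 98.8
```

{"api": "arm_command", "payload": {"plan": [{"wx": 0,"wy": 0,"wz": 0,"x": 0,"y": -0.001,"z": 0.003,"hand": 1},{"wx": 0,"wy": 0,"wz": 0,"x": 0,"y": -0.001,"z": 0.003,"hand": 1},{"wx": 0,"wy": 0,"wz": 0,"x": 0,"y": 0,"z": 0.002,"hand": 1},{"wx": 0,"wy": 0,"wz": 0,"x": 0,"y": 0,"z": 0,"hand": 1}]}}

```text
t: 7.5
tool_pos: [646.4, 103.6, 101.5]
eef_rot: [2.242, 2.197, 0.002]
contact_force: [-3.4, -0.8, 8.4]
width: 0.123
grasp_force: 100.7
```

Contact with the mat (8 N up). I'll release and rise.

{"api": "arm_command", "payload": {"plan": [{"wx": 0,"wy": 0,"wz": 0,"x": 0,"y": 0,"z": -0.001,"hand": 0.5},{"wx": 0,"wy": 0,"wz": 0,"x": 0,"y": 0,"z": 0,"hand": 0.5},{"wx": 0,"wy": 0,"wz": 0,"x": 0,"y": 0,"z": 0,"hand": 0.5},{"wx": 0,"wy": 0,"wz": 0,"x": 0,"y": 0,"z": -0.02,"hand": 0.5},{"wx": 0,"wy": 0,"wz": 0,"x": 0,"y": 0,"z": -0.05,"hand": 0.5},{"wx": 0,"wy": 0,"wz": 0,"x": 0,"y": 0,"z": -0.05,"hand": 0.5},{"wx": 0,"wy": 0,"wz": 0,"x": 0,"y": 0,"z": -0.03,"hand": 0.5},{"wx": 0,"wy": 0,"wz": 0,"x": 0,"y": 0,"z": 0,"hand": 0.5}]}}

```text
t: 8.3
tool_pos: [647.5, 103.8, 217.5]
eef_rot: [2.239, 2.194, 0.01]
contact_force: [0.3, -0.1, 0.1]
width: 0.503
grasp_force: 0.0
```

Run:
```python
from mv import *
say()
D=down(1.54)
way([([540,-40,230],D),([456.2,-149.9,200],D),([456.2,-149.9,132],D)])
```

```text
t 8.3 tcp [647.546 103.839 217.478] tx [0.02 1.   0.  ] tz [ 0.009 -0.    -1.   ] F [ 0.304 -0.078  0.121] w 0.503 g 0 j [ 0.08  0.16  1.68 -0.    1.3   0.1 ]
->  [540. -40. 230.] rows 4
0: w [0.03 0.   0.03] x -0.049 -0.035 -0.004
1: w [0.03 0.   0.03] x -0.049 -0.035 -0.005
2: w [0.03 0.   0.04] x -0.049 -0.034 -0.004
3: w [0.02 0.   0.03] x -0.048 -0.035 -0.004
->  [ 456.2 -149.9  200. ] rows 3
0: w [0. 0. 0.] x -0.050 -0.036 0.013
1: w [0. 0. 0.] x -0.050 -0.035 0.013
2: w [0. 0. 0.] x -0.050 -0.036 0.013
->  [ 456.2 -149.9  132. ] rows 2
0: w [0. 0. 0.] x 0.000 0.000 0.046
1: w [0. 0. 0.] x 0.000 0.000 0.045
end [ 456.151 -149.86   132.08 ]
```

{"api": "arm_command", "payload": {"plan": [{"wx": 0.03,"wy": 0,"wz": 0.03,"x": -0.049,"y": -0.035,"z": -0.004,"hand": 0.5},{"wx": 0.03,"wy": 0,"wz": 0.03,"x": -0.049,"y": -0.035,"z": -0.004,"hand": 0.5},{"wx": 0.03,"wy": 0,"wz": 0.04,"x": -0.049,"y": -0.034,"z": -0.004,"hand": 0.5},{"wx": 0.02,"wy": 0,"wz": 0.03,"x": -0.048,"y": -0.035,"z": -0.004,"hand": 0.5},{"wx": 0,"wy": 0,"wz": 0,"x": -0.05,"y": -0.036,"z": 0.013,"hand": 0.5},{"wx": 0,"wy": 0,"wz": 0,"x": -0.05,"y": -0.035,"z": 0.013,"hand": 0.5},{"wx": 0,"wy": 0,"wz": 0,"x": -0.05,"y": -0.036,"z": 0.013,"hand": 0.5},{"wx": 0,"wy": 0,"wz": 0,"x": 0,"y": 0,"z": 0,"hand": 0.5}]}}

```text
t: 9.1
tool_pos: [449.4, -152.6, 192.4]
eef_rot: [-2.254, -2.174, 0.016]
contact_force: [0.1, -0.0, 0.3]
width: 0.495
grasp_force: 0.0
```

{"api": "arm_command", "payload": {"plan": [{"wx": 0,"wy": 0,"wz": 0,"x": 0,"y": 0,"z": 0,"hand": 0.5}]}}

```text
t: 9.2
tool_pos: [452.4, -150.6, 194.2]
eef_rot: [-2.252, -2.179, 0.012]
contact_force: [0.6, 1.1, 0.4]
width: 0.497
grasp_force: 0.0
```

Run:
```python
from mv import *
say()
D=down(1.54)
way([([456.2,-149.9,132],D)],vmax=30)
```

```text
t 9.2 tcp [ 452.382 -150.572  194.222] tx [ 0.033  0.999 -0.   ] tz [-0.011  0.    -1.   ] F [0.609 1.075 0.409] w 0.497 g 0 j [-0.43 -0.22  2.08 -0.    1.29 -0.4 ]
->  [ 456.2 -149.9  132. ] rows 3
0: w [-0.04  0.   -0.01] x 0.000 0.002 0.028
1: w [-0.05  0.   -0.01] x 0.001 0.002 0.027
2: w [-0.04  0.   -0.01] x 0.000 0.002 0.028
end [ 456.453 -149.955  131.941]
```

{"api": "arm_command", "payload": {"plan": [{"wx": 0,"wy": 0,"wz": 0,"x": 0,"y": 0,"z": 0.03,"hand": 0.5},{"wx": 0,"wy": 0,"wz": 0,"x": 0,"y": 0,"z": 0.03,"hand": 0.5},{"wx": 0,"wy": 0,"wz": 0,"x": 0,"y": 0,"z": 0.023,"hand": 0.5},{"wx": 0,"wy": 0,"wz": 0,"x": 0,"y": 0,"z": 0,"hand": 0.5},{"wx": 0,"wy": 0,"wz": 0,"x": 0,"y": 0,"z": 0,"hand": 0.5},{"wx": 0,"wy": 0,"wz": 0,"x": 0,"y": 0,"z": 0,"hand": 0.5}]}}

```text
t: 9.8
tool_pos: [453.9, -150.0, 134.2]
eef_rot: [-2.251, -2.185, 0.01]
contact_force: [0.0, 0.6, -0.1]
width: 0.5
grasp_force: 0.0
```

Run:
```python
from mv import *
say()
D=down(1.54)
way([([456.2,-149.9,132],D)],vmax=30)
```

```text
t 9.8 tcp [ 453.861 -150.024  134.16 ] tx [ 0.03   1.    -0.002] tz [-0.008 -0.001 -1.   ] F [ 0.006  0.579 -0.073] w 0.500 g 0 j [-0.43 -0.15  2.13 -0.    1.17 -0.4 ]
->  [ 456.2 -149.9  132. ] rows 1
0: w [-0.1   0.02  0.02] x 0.000 0.003 0.003
end [ 456.093 -150.094  131.893]
```

{"api": "arm_command", "payload": {"plan": [{"wx": -0.1,"wy": 0.02,"wz": 0.02,"x": 0,"y": 0.003,"z": 0.003,"hand": 0.5},{"wx": 0,"wy": 0,"wz": 0,"x": 0,"y": 0,"z": 0,"hand": 0.5},{"wx": 0,"wy": 0,"wz": 0,"x": 0,"y": 0,"z": 0,"hand": 1},{"wx": 0,"wy": 0,"wz": 0,"x": 0,"y": 0,"z": 0,"hand": 1},{"wx": 0,"wy": 0,"wz": 0,"x": 0,"y": 0,"z": 0,"hand": 1},{"wx": 0,"wy": 0,"wz": 0,"x": 0,"y": 0,"z": 0,"hand": 1}], "grip_force": 120}}

```text
t: 10.4
tool_pos: [455.1, -150.4, 130.9]
eef_rot: [-2.256, -2.185, 0.001]
contact_force: [0.8, -0.7, 1.4]
width: 0.175
grasp_force: 117.3
```

{"api": "arm_command", "payload": {"plan": [{"wx": 0,"wy": 0.5,"wz": 0,"x": -0.002,"y": 0,"z": 0,"hand": 1},{"wx": 0,"wy": 0.5,"wz": 0,"x": -0.002,"y": 0,"z": 0.0001,"hand": 1},{"wx": 0,"wy": 0.5,"wz": 0,"x": -0.002,"y": 0,"z": 0.0001,"hand": 1},{"wx": 0,"wy": 0.5,"wz": 0,"x": -0.002,"y": 0,"z": 0,"hand": 1},{"wx": 0,"wy": 0.15,"wz": 0,"x": -0.001,"y": 0,"z": 0,"hand": 1},{"wx": 0,"wy": 0,"wz": 0,"x": 0,"y": 0,"z": 0,"hand": 1},{"wx": 0,"wy": 0,"wz": 0,"x": 0,"y": 0,"z": 0,"hand": 1}]}}

```text
t: 11.1
tool_pos: [455.3, -157.5, 131.0]
eef_rot: [-2.167, -2.098, -0.186]
contact_force: [-1.9, 1.3, 5.8]
width: 0.169
grasp_force: 117.6
```

Run:
```python
from mv import *
say();print(env.get_state()["moment"])
```

```text
t 11.1 tcp [ 455.288 -157.519  131.014] tx [0.032 0.985 0.171] tz [ 0.005  0.17  -0.985] F [-1.88   1.273  5.833] w 0.169 g 118 j [-0.52 -0.1   2.1   0.16  1.23 -0.55]
[-0.472  0.219 -0.026]
```

{"api": "arm_command", "payload": {"plan": [{"wx": 0,"wy": -0.6,"wz": 0,"x": 0.0024,"y": 0,"z": 0,"hand": 1},{"wx": 0,"wy": -0.6,"wz": 0,"x": 0.0024,"y": 0,"z": 0,"hand": 1},{"wx": 0,"wy": -0.6,"wz": 0,"x": 0.0024,"y": 0,"z": 0,"hand": 1},{"wx": 0,"wy": -0.6,"wz": 0,"x": 0.0024,"y": 0,"z": 0,"hand": 1},{"wx": 0,"wy": -0.6,"wz": 0,"x": 0.0024,"y": 0,"z": 0,"hand": 1},{"wx": 0,"wy": -0.6,"wz": 0,"x": 0.0024,"y": 0,"z": 0,"hand": 1},{"wx": 0,"wy": -0.7,"wz": 0,"x": 0.0028,"y": 0,"z": 0,"hand": 1},{"wx": 0,"wy": 0,"wz": 0,"x": 0,"y": 0,"z": 0,"hand": 1}]}}

```text
t: 11.9
tool_pos: [455.5, -143.0, 131.0]
eef_rot: [2.166, 2.1, -0.187]
contact_force: [-2.1, 2.0, 6.1]
width: 0.175
grasp_force: 117.8
```

{"api": "arm_command", "payload": {"plan": [{"wx": 0,"wy": 0,"wz": 0,"x": 0,"y": 0,"z": 0,"hand": 1}]}}

```text
t: 12.0
tool_pos: [455.5, -143.2, 131.1]
eef_rot: [2.168, 2.1, -0.186]
contact_force: [-1.7, 3.9, 5.9]
width: 0.172
grasp_force: 117.8
```

Run:
```python
from mv import *
say();print(env.get_state()["moment"])
```

```text
t 12.0 tcp [ 455.524 -143.199  131.061] tx [ 0.031  0.985 -0.169] tz [-0.006 -0.169 -0.986] F [-1.719  3.903  5.871] w 0.172 g 118 j [-0.33 -0.17  2.16 -0.18  1.11 -0.22]
[ 0.891  0.244 -0.067]
```

{"api": "arm_command", "payload": {"plan": [{"wx": 0,"wy": 0.7,"wz": 0,"x": -0.0028,"y": 0,"z": 0,"hand": 1},{"wx": 0,"wy": 0.7,"wz": 0,"x": -0.0028,"y": 0,"z": 0,"hand": 1},{"wx": 0,"wy": 0.7,"wz": 0,"x": -0.0028,"y": 0,"z": 0,"hand": 1},{"wx": 0,"wy": 0,"wz": 0,"x": 0,"y": 0,"z": 0,"hand": 1},{"wx": 0,"wy": 0,"wz": 0,"x": 0,"y": 0,"z": -0.003,"hand": 1},{"wx": 0,"wy": 0,"wz": 0,"x": 0,"y": 0,"z": -0.004,"hand": 1},{"wx": 0,"wy": 0,"wz": 0,"x": 0,"y": 0,"z": -0.006,"hand": 1},{"wx": 0,"wy": 0,"wz": 0,"x": 0,"y": 0,"z": 0,"hand": 1}]}}

```text
t: 12.8
tool_pos: [455.1, -150.1, 141.4]
eef_rot: [2.255, 2.185, -0.006]
contact_force: [0.8, 0.1, 0.1]
width: 0.173
grasp_force: 116.9
```

{"api": "arm_command", "payload": {"plan": [{"wx": 0,"wy": 0,"wz": 0,"x": 0,"y": 0,"z": -0.02,"hand": 1},{"wx": 0,"wy": 0,"wz": 0,"x": 0,"y": 0,"z": -0.03,"hand": 1},{"wx": 0,"wy": 0,"wz": 0,"x": 0,"y": 0,"z": -0.04,"hand": 1},{"wx": 0,"wy": 0,"wz": 0,"x": 0,"y": 0,"z": -0.03,"hand": 1},{"wx": 0,"wy": 0,"wz": 0,"x": 0,"y": 0,"z": 0,"hand": 1},{"wx": 0,"wy": 0,"wz": 0,"x": 0,"y": 0,"z": 0,"hand": 1}]}}

```text
t: 13.4
tool_pos: [455.0, -150.0, 231.1]
eef_rot: [2.255, 2.184, -0.006]
contact_force: [-0.4, 0.5, -1.7]
width: 0.172
grasp_force: 118.7
```

```bash
sed -i 's/50. if lane else 0\]/50. if lane else (3. if m=="tote" else 0.)]/' fit.py
cat > tote.py <<'E'
from fit import *
def look():return {n:cams.grab_frame(n)["image"] for n in("top","scene")}
def tote(I,p0=(646,107,-.02)):
    for v in(("top","scene"),("top",),("scene",)):
        x,f=fit("tote",list(p0),I,False,v);print("tote",v,x,round(f,1))
E
python3 - <<'E'
from mv import *
from tote import *
say()
I=look();tote(I)
r=lambda im,x,y,w,h,k:cv2.resize(im[y:y+h,x:x+w],None,fx=k,fy=k,interpolation=cv2.INTER_CUBIC)
cv2.imwrite("pics/g3.png",np.hstack([r(I["top"],220,110,130,160,3),r(I["scene"],190,110,240,160,3)[:,:800-390]])[:,:,::-1])
E
```

```text
t 13.4 tcp [ 455.014 -149.987  231.146] tx [ 0.032  0.999 -0.004] tz [-0.001 -0.004 -1.   ] F [-0.416  0.486 -1.741] w 0.172 g 119 j [-0.43 -0.25  2.04 -0.    1.35 -0.4 ]
tote ('top', 'scene') [642.685 104.212  -0.019] -201.4
tote ('top',) [642.067 104.561  -0.021] -119.0
tote ('scene',) [650.194 102.91    0.01 ] -101.2
```

View pics/g3.png

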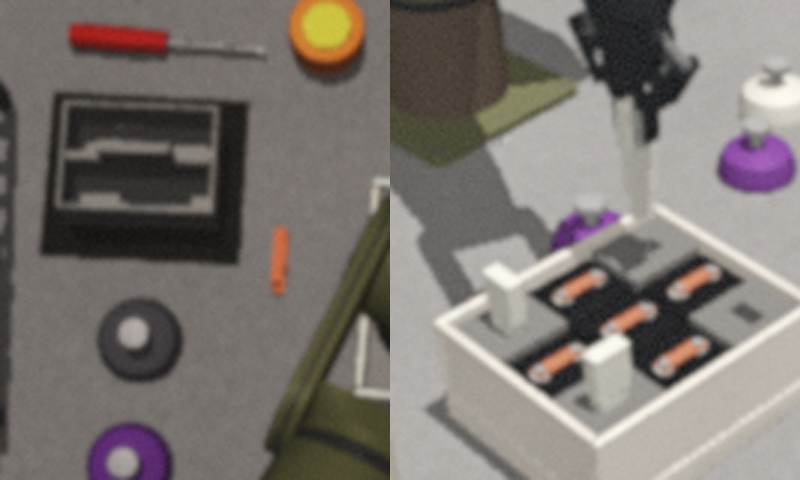

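Key 1 is out and held upright. The tote is on the mat at about (645,105), yaw −0.02. I'll carry the key over.

Run:
```python
from mv import *
way([([674,155.5,235],down(1.551))],vmax=42)
```

```text
->  [674.  155.5 235. ] rows 9
0: w [-0.01  0.   -0.02] x 0.046 0.031 -0.001
1: w [-0.01  0.   -0.02] x 0.046 0.031 -0.001
2: w [ 0.    0.   -0.02] x 0.046 0.031 -0.001
3: w [-0.01  0.01 -0.02] x 0.046 0.031 -0.001
4: w [ 0.    0.   -0.01] x 0.046 0.032 -0.001
5: w [-0.01  0.01 -0.02] x 0.046 0.031 -0.001
6: w [ 0.    0.   -0.01] x 0.046 0.032 -0.001
7: w [-0.01  0.01 -0.02] x 0.046 0.032 -0.001
8: w [ 0.    0.   -0.01] x 0.046 0.031 -0.001
end [673.806 155.186 234.985]
```

{"api": "arm_command", "payload": {"plan": [{"wx": 0,"wy": 0,"wz": -0.02,"x": 0.026,"y": 0.018,"z": -0.001,"hand": 1},{"wx": 0,"wy": 0,"wz": -0.02,"x": 0.046,"y": 0.031,"z": -0.001,"hand": 1},{"wx": 0,"wy": 0,"wz": -0.02,"x": 0.046,"y": 0.031,"z": -0.001,"hand": 1},{"wx": 0,"wy": 0,"wz": -0.02,"x": 0.046,"y": 0.031,"z": -0.001,"hand": 1},{"wx": 0,"wy": 0,"wz": -0.01,"x": 0.046,"y": 0.032,"z": -0.001,"hand": 1},{"wx": 0,"wy": 0,"wz": -0.02,"x": 0.046,"y": 0.031,"z": -0.001,"hand": 1},{"wx": 0,"wy": 0,"wz": -0.01,"x": 0.046,"y": 0.032,"z": -0.001,"hand": 1},{"wx": 0,"wy": 0,"wz": -0.02,"x": 0.046,"y": 0.032,"z": -0.001,"hand": 1}]}}

```text
t: 14.3
tool_pos: [640.4, 107.6, 233.1]
eef_rot: [-2.243, -2.198, 0.01]
contact_force: [-0.4, -0.5, -0.5]
width: 0.173
grasp_force: 118.7
```

{"api": "arm_command", "payload": {"plan": [{"wx": 0,"wy": 0,"wz": -0.01,"x": 0.046,"y": 0.031,"z": -0.001,"hand": 1},{"wx": 0,"wy": 0,"wz": 0,"x": 0.02,"y": 0.013,"z": 0,"hand": 1},{"wx": 0,"wy": 0,"wz": 0,"x": 0,"y": 0,"z": 0,"hand": 1},{"wx": 0,"wy": 0,"wz": 0,"x": 0,"y": 0,"z": 0,"hand": 1},{"wx": 0,"wy": 0,"wz": 0,"x": 0,"y": 0,"z": 0,"hand": 1}]}}

```text
t: 14.8
tool_pos: [673.7, 154.0, 234.9]
eef_rot: [2.245, 2.198, -0.009]
contact_force: [0.4, 0.0, 0.1]
width: 0.173
grasp_force: 118.7
```

Run:
```python
from mv import *
from tote import *
say();way([([674,155.5,160],down(1.551)),([674,155.5,109],down(1.551))],vmax=42)
I=look();tote(I)
cv2.imwrite("pics/top_a.png",I["top"][:,:,::-1]);cv2.imwrite("pics/scene_a.png",I["scene"][:,:,::-1])
```

```text
t 14.8 tcp [673.661 153.964 234.891] tx [ 0.021  1.    -0.004] tz [-0.004 -0.004 -1.   ] F [0.429 0.034 0.129] w 0.173 g 119 j [ 0.15  0.23  1.57 -0.    1.35  0.17]
->  [674.  155.5 160. ] rows 2
0: w [-0.02  0.03 -0.01] x 0.001 0.000 0.050
1: w [-0.03  0.02  0.  ] x 0.001 0.001 0.050
->  [674.  155.5 109. ] rows 2
0: w [0. 0. 0.] x 0.000 0.000 0.034
1: w [0. 0. 0.] x 0.000 0.000 0.034
end [674.216 155.241 108.885]
tote ('top', 'scene') [645.094 103.642  -0.032] -181.1
tote ('top',) [642.789 104.408  -0.029] -94.1
tote ('scene',) [649.41  101.907   0.053] -93.8
```

{"api": "arm_command", "payload": {"plan": [{"wx": 0,"wy": 0,"wz": 0,"x": 0,"y": 0,"z": 0.04,"hand": 1},{"wx": 0,"wy": 0,"wz": 0,"x": 0,"y": 0,"z": 0.04,"hand": 1},{"wx": 0,"wy": 0,"wz": 0,"x": 0,"y": 0,"z": 0.04,"hand": 1},{"wx": 0,"wy": 0,"wz": 0,"x": 0,"y": 0,"z": 0.03,"hand": 1},{"wx": 0,"wy": 0,"wz": 0,"x": 0,"y": 0,"z": 0.016,"hand": 1},{"wx": 0,"wy": 0,"wz": 0,"x": 0,"y": 0,"z": 0,"hand": 1},{"wx": 0,"wy": 0,"wz": 0,"x": 0,"y": 0,"z": 0,"hand": 1}]}}

```text
t: 15.6
tool_pos: [674.9, 154.3, 112.7]
eef_rot: [2.243, 2.197, -0.004]
contact_force: [-0.4, 0.9, -0.5]
width: 0.174
grasp_force: 118.7
```

{"api": "arm_command", "payload": {"plan": [{"wx": 0,"wy": 0,"wz": 0,"x": 0,"y": 0,"z": 0.004,"hand": 1},{"wx": 0,"wy": 0,"wz": 0,"x": 0,"y": 0,"z": 0,"hand": 1},{"wx": 0,"wy": 0,"wz": 0,"x": 0,"y": 0,"z": 0,"hand": 0.65},{"wx": 0,"wy": 0,"wz": 0,"x": 0,"y": 0,"z": 0,"hand": 0.65},{"wx": 0,"wy": 0,"wz": 0,"x": 0,"y": 0,"z": -0.03,"hand": 0.65},{"wx": 0,"wy": 0,"wz": 0,"x": 0,"y": 0,"z": -0.06,"hand": 0.65},{"wx": 0,"wy": 0,"wz": 0,"x": 0,"y": 0,"z": -0.06,"hand": 0.5},{"wx": 0,"wy": 0,"wz": 0,"x": 0,"y": 0,"z": 0,"hand": 0.5}]}}

```text
t: 16.4
tool_pos: [678.5, 155.6, 231.3]
eef_rot: [2.236, 2.192, 0.014]
contact_force: [0.5, 0.3, 2.2]
width: 0.5
grasp_force: 0.0
```

Run:
```python
from mv import *
say();way([([571,-305.4,215],down(1.45))],vmax=46)
```

```text
t 16.4 tcp [678.498 155.605 231.305] tx [ 0.02   1.    -0.001] tz [ 0.014 -0.001 -1.   ] F [0.528 0.293 2.232] w 0.500 g 0 j [ 0.15  0.23  1.57 -0.    1.33  0.17]
->  [ 571.  -305.4  215. ] rows 11
0: w [0.02 0.   0.11] x -0.056 -0.012 0.002
1: w [0.02 0.   0.11] x -0.056 -0.011 0.002
2: w [0.01 0.   0.12] x -0.056 -0.011 0.002
3: w [0.02 0.   0.11] x -0.057 -0.010 0.002
4: w [0.01 0.   0.12] x -0.057 -0.010 0.002
5: w [0.02 0.   0.11] x -0.057 -0.009 0.002
6: w [0.01 0.   0.12] x -0.057 -0.009 0.002
7: w [0.02 0.   0.11] x -0.057 -0.009 0.002
8: w [0.01 0.   0.12] x -0.056 -0.008 0.002
9: w [0.02 0.   0.11] x -0.057 -0.007 0.002
10: w [0.01 0.   0.12] x -0.057 -0.007 0.001
end [ 570.92  -305.766  215.074]
```

{"api": "arm_command", "payload": {"plan": [{"wx": 0,"wy": 0,"wz": 0.11,"x": -0.04,"y": -0.012,"z": 0,"hand": 0.5},{"wx": 0,"wy": 0,"wz": 0.11,"x": -0.056,"y": -0.011,"z": 0,"hand": 0.5},{"wx": 0,"wy": 0,"wz": 0.12,"x": -0.056,"y": -0.011,"z": 0,"hand": 0.5},{"wx": 0,"wy": 0,"wz": 0.11,"x": -0.057,"y": -0.01,"z": 0,"hand": 0.5},{"wx": 0,"wy": 0,"wz": 0.12,"x": -0.057,"y": -0.01,"z": 0,"hand": 0.5},{"wx": 0,"wy": 0,"wz": 0.11,"x": -0.057,"y": -0.009,"z": 0,"hand": 0.5},{"wx": 0,"wy": 0,"wz": 0.12,"x": -0.057,"y": -0.009,"z": 0,"hand": 0.5},{"wx": 0,"wy": 0,"wz": 0.11,"x": -0.057,"y": -0.009,"z": 0,"hand": 0.5}]}}

```text
t: 17.2
tool_pos: [595.8, -170.9, 222.3]
eef_rot: [2.321, 2.114, -0.005]
contact_force: [0.4, -0.2, 0.6]
width: 0.496
grasp_force: 0.0
```

{"api": "arm_command", "payload": {"plan": [{"wx": 0,"wy": 0,"wz": 0.12,"x": -0.056,"y": -0.008,"z": 0,"hand": 0.5},{"wx": 0,"wy": 0,"wz": 0.11,"x": -0.057,"y": -0.007,"z": 0,"hand": 0.5},{"wx": 0,"wy": 0,"wz": 0.12,"x": -0.057,"y": -0.007,"z": 0,"hand": 0.5},{"wx": 0,"wy": 0,"wz": 0,"x": -0.017,"y": 0,"z": 0.01,"hand": 0.5},{"wx": 0,"wy": 0,"wz": 0,"x": 0,"y": 0,"z": 0,"hand": 0.5},{"wx": 0,"wy": 0,"wz": 0,"x": 0,"y": 0,"z": 0,"hand": 0.5},{"wx": 0,"wy": 0,"wz": 0,"x": 0,"y": 0,"z": 0,"hand": 0.5}]}}

```text
t: 17.9
tool_pos: [565.9, -305.6, 215.1]
eef_rot: [2.349, 2.085, -0.005]
contact_force: [0.2, -0.1, 0.2]
width: 0.501
grasp_force: 0.0
```

Run:
```python
from mv import *
from tote import *
say();way([([571,-305.4,132],down(1.45))],vmax=30)
I=look();tote(I)
r=lambda im,x,y,w,h,k:cv2.resize(im[y:y+h,x:x+w],None,fx=k,fy=k,interpolation=cv2.INTER_CUBIC)
cv2.imwrite("pics/g4.png",np.hstack([r(I["top"],220,110,230,160,2),r(I["scene"],280,130,150,160,2)])[:,:,::-1])
```

```text
t 17.9 tcp [ 565.871 -305.614  215.145] tx [ 0.119  0.993 -0.003] tz [-0.002 -0.003 -1.   ] F [ 0.193 -0.064  0.248] w 0.501 g 0 j [-0.58  0.13  1.7  -0.    1.3  -0.46]
->  [ 571.  -305.4  132. ] rows 3
0: w [-0.01  0.01  0.01] x 0.000 0.002 0.037
1: w [0.   0.01 0.  ] x 0.001 0.002 0.037
2: w [-0.01  0.02  0.01] x 0.000 0.003 0.037
end [ 571.067 -305.666  131.888]
tote ('top', 'scene') [646.489 104.268   0.019] -203.5
tote ('top',) [642.096 104.546  -0.02 ] -120.4
tote ('scene',) [650.304 102.858   0.02 ] -101.3
```

View pics/g4.png

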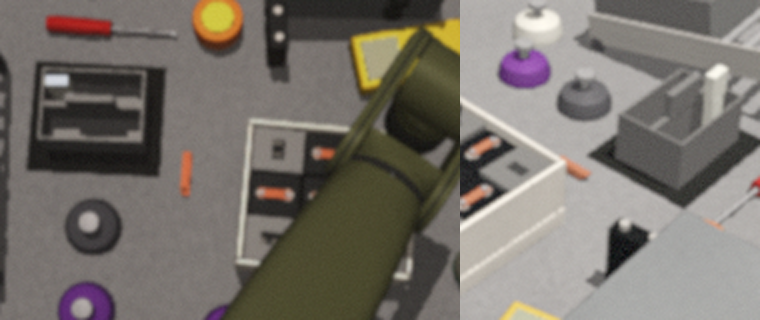

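Key 1 stands in the tote's back-left corner (top crop (57,80)). Now key 2.

{"api": "arm_command", "payload": {"plan": [{"wx": 0,"wy": 0,"wz": 0,"x": 0,"y": 0.006,"z": 0.03,"hand": 0.5},{"wx": 0,"wy": 0,"wz": 0.01,"x": 0,"y": 0,"z": 0.04,"hand": 0.5},{"wx": 0,"wy": 0.03,"wz": 0.01,"x": 0,"y": 0,"z": 0.04,"hand": 0.5},{"wx": 0,"wy": 0,"wz": 0,"x": 0,"y": 0,"z": 0,"hand": 0.5},{"wx": 0,"wy": 0,"wz": 0,"x": 0,"y": 0,"z": 0,"hand": 0.5},{"wx": 0,"wy": 0,"wz": 0,"x": 0,"y": 0,"z": 0,"hand": 0.5}]}}

```text
t: 18.6
tool_pos: [571.0, -308.3, 135.2]
eef_rot: [2.35, 2.08, -0.001]
contact_force: [0.4, 0.3, 0.3]
width: 0.5
grasp_force: 0.0
```

Run:
```python
from mv import *
say();way([([570.5,-305.4,132],down(1.45))],vmax=30)
```

```text
t 18.6 tcp [ 571.015 -308.264  135.207] tx [ 0.122  0.993 -0.003] tz [ 0.001 -0.003 -1.   ] F [0.365 0.338 0.314] w 0.500 g 0 j [-0.58  0.22  1.75 -0.    1.17 -0.45]
->  [ 570.5 -305.4  132. ] rows 1
0: w [ 0.02  0.03 -0.01] x 0.004 -0.001 0.004
end [ 570.64  -305.204  132.197]
```

Align, close, then rock both ways and return to upright, as for key 1.

{"api": "arm_command", "payload": {"plan": [{"wx": 0,"wy": 0.03,"wz": 0,"x": 0.0035,"y": 0,"z": 0.005,"hand": 0.5},{"wx": 0,"wy": 0,"wz": 0,"x": 0,"y": 0,"z": 0,"hand": 0.5},{"wx": 0,"wy": 0,"wz": 0,"x": 0,"y": 0,"z": 0,"hand": 1},{"wx": 0,"wy": 0,"wz": 0,"x": 0,"y": 0,"z": 0,"hand": 1},{"wx": 0,"wy": 0,"wz": 0,"x": 0,"y": 0,"z": 0,"hand": 1},{"wx": 0,"wy": 0,"wz": 0,"x": 0,"y": 0,"z": 0,"hand": 1}]}}

```text
t: 19.2
tool_pos: [570.3, -305.6, 129.6]
eef_rot: [-2.353, -2.08, -0.0]
contact_force: [-0.8, 1.2, 3.5]
width: 0.176
grasp_force: 117.4
```

{"api": "arm_command", "payload": {"plan": [{"wx": 0,"wy": 0.5,"wz": 0,"x": -0.002,"y": 0,"z": 0,"hand": 1},{"wx": 0,"wy": 0.5,"wz": 0,"x": -0.002,"y": 0,"z": 0.0001,"hand": 1},{"wx": 0,"wy": 0.5,"wz": 0,"x": -0.002,"y": 0,"z": 0.0001,"hand": 1},{"wx": 0,"wy": 0.5,"wz": 0,"x": -0.002,"y": 0,"z": 0,"hand": 1},{"wx": 0,"wy": 0.15,"wz": 0,"x": -0.001,"y": 0,"z": 0,"hand": 1},{"wx": 0,"wy": 0,"wz": 0,"x": 0,"y": 0,"z": 0,"hand": 1},{"wx": 0,"wy": 0,"wz": 0,"x": 0,"y": 0,"z": 0,"hand": 1}]}}

```text
t: 19.9
tool_pos: [569.6, -312.6, 129.9]
eef_rot: [-2.263, -2.002, -0.195]
contact_force: [-2.3, 0.7, 6.7]
width: 0.171
grasp_force: 117.8
```

{"api": "arm_command", "payload": {"plan": [{"wx": 0,"wy": -0.6,"wz": 0,"x": 0.0024,"y": 0,"z": 0,"hand": 1},{"wx": 0,"wy": -0.6,"wz": 0,"x": 0.0024,"y": 0,"z": 0,"hand": 1},{"wx": 0,"wy": -0.6,"wz": 0,"x": 0.0024,"y": 0,"z": 0,"hand": 1},{"wx": 0,"wy": -0.6,"wz": 0,"x": 0.0024,"y": 0,"z": 0,"hand": 1},{"wx": 0,"wy": -0.6,"wz": 0,"x": 0.0024,"y": 0,"z": 0,"hand": 1},{"wx": 0,"wy": -0.6,"wz": 0,"x": 0.0024,"y": 0,"z": 0,"hand": 1},{"wx": 0,"wy": -0.7,"wz": 0,"x": 0.0028,"y": 0,"z": 0,"hand": 1},{"wx": 0,"wy": 0,"wz": 0,"x": 0,"y": 0,"z": 0,"hand": 1}]}}

```text
t: 20.7
tool_pos: [571.4, -298.6, 129.6]
eef_rot: [2.262, 2.004, -0.195]
contact_force: [-0.4, -0.8, 4.5]
width: 0.169
grasp_force: 117.6
```

Run:
```python
from mv import *
say();print(env.get_state()["moment"])
```

```text
t 20.7 tcp [ 571.429 -298.598  129.635] tx [ 0.119  0.978 -0.171] tz [-0.021 -0.17  -0.985] F [-0.405 -0.76   4.486] w 0.169 g 118 j [-0.5   0.19  1.8  -0.18  1.09 -0.3 ]
[0.671 0.079 0.01 ]
```

{"api": "arm_command", "payload": {"plan": [{"wx": 0,"wy": 0.7,"wz": 0,"x": -0.0028,"y": 0,"z": 0,"hand": 1},{"wx": 0,"wy": 0.7,"wz": 0,"x": -0.0028,"y": 0,"z": 0,"hand": 1},{"wx": 0,"wy": 0.7,"wz": 0,"x": -0.0028,"y": 0,"z": 0,"hand": 1},{"wx": 0,"wy": 0,"wz": 0,"x": 0,"y": 0,"z": 0,"hand": 1},{"wx": 0,"wy": 0,"wz": 0,"x": 0,"y": 0,"z": -0.003,"hand": 1},{"wx": 0,"wy": 0,"wz": 0,"x": 0,"y": 0,"z": -0.004,"hand": 1},{"wx": 0,"wy": 0,"wz": 0,"x": 0,"y": 0,"z": -0.006,"hand": 1},{"wx": 0,"wy": 0,"wz": 0,"x": 0,"y": 0,"z": 0,"hand": 1}]}}

```text
t: 21.5
tool_pos: [570.1, -305.2, 139.8]
eef_rot: [2.352, 2.082, -0.006]
contact_force: [0.9, -0.5, 0.4]
width: 0.17
grasp_force: 117.4
```

{"api": "arm_command", "payload": {"plan": [{"wx": 0,"wy": 0,"wz": 0,"x": 0,"y": 0,"z": -0.02,"hand": 1},{"wx": 0,"wy": 0,"wz": 0,"x": 0,"y": 0,"z": -0.03,"hand": 1},{"wx": 0,"wy": 0,"wz": 0,"x": 0,"y": 0,"z": -0.04,"hand": 1},{"wx": 0,"wy": 0,"wz": 0,"x": 0,"y": 0,"z": -0.035,"hand": 1},{"wx": 0,"wy": 0,"wz": 0,"x": 0,"y": 0,"z": 0,"hand": 1},{"wx": 0,"wy": 0,"wz": 0,"x": 0,"y": 0,"z": 0,"hand": 1}]}}

```text
t: 22.1
tool_pos: [570.0, -305.1, 233.5]
eef_rot: [2.352, 2.081, -0.005]
contact_force: [0.1, 1.0, -1.1]
width: 0.169
grasp_force: 118.8
```

Run:
```python
from mv import *
from tote import *
say();way([([616.5,53,235],down(1.551))],vmax=42)
I=look();tote(I)
r=lambda im,x,y,w,h,k:cv2.resize(im[y:y+h,x:x+w],None,fx=k,fy=k,interpolation=cv2.INTER_CUBIC)
cv2.imwrite("pics/k2.png",r(I["scene"],180,110,260,180,3)[:,:,::-1])
```

```text
t 22.1 tcp [ 570.043 -305.141  233.453] tx [ 0.122  0.993 -0.003] tz [-0.002 -0.003 -1.   ] F [ 0.136  1.042 -1.137] w 0.169 g 119 j [-0.57  0.13  1.68 -0.    1.33 -0.45]
->  [616.5  53.  235. ] rows 9
0: w [ 0.    0.   -0.14] x 0.054 0.000 0.000
1: w [ 0.    0.   -0.14] x 0.053 0.001 0.000
2: w [ 0.    0.01 -0.14] x 0.053 0.002 -0.001
3: w [ 0.    0.   -0.14] x 0.054 0.002 0.000
4: w [ 0.    0.01 -0.14] x 0.053 0.003 0.000
5: w [ 0.    0.   -0.15] x 0.053 0.003 -0.001
6: w [-0.01  0.01 -0.14] x 0.054 0.004 0.000
7: w [ 0.    0.   -0.15] x 0.053 0.005 -0.001
8: w [-0.01  0.01 -0.14] x 0.054 0.005 0.000
end [616.589  53.248 234.911]
tote ('top', 'scene') [646.592 104.362   0.017] -204.1
tote ('top',) [641.958 104.45   -0.019] -121.7
tote ('scene',) [649.876 103.023   0.008] -101.0
```

{"api": "arm_command", "payload": {"plan": [{"wx": 0,"wy": 0,"wz": -0.14,"x": 0.03,"y": 0,"z": 0,"hand": 1},{"wx": 0,"wy": 0,"wz": -0.14,"x": 0.053,"y": 0.001,"z": 0,"hand": 1},{"wx": 0,"wy": 0,"wz": -0.14,"x": 0.053,"y": 0.002,"z": 0,"hand": 1},{"wx": 0,"wy": 0,"wz": -0.14,"x": 0.054,"y": 0.002,"z": 0,"hand": 1},{"wx": 0,"wy": 0,"wz": -0.14,"x": 0.053,"y": 0.003,"z": 0,"hand": 1},{"wx": 0,"wy": 0,"wz": -0.15,"x": 0.053,"y": 0.003,"z": -0.001,"hand": 1},{"wx": 0,"wy": 0,"wz": -0.14,"x": 0.054,"y": 0.004,"z": 0,"hand": 1},{"wx": 0,"wy": 0,"wz": -0.15,"x": 0.053,"y": 0.005,"z": -0.001,"hand": 1}]}}

```text
t: 23.0
tool_pos: [608.4, -3.4, 231.1]
eef_rot: [-2.254, -2.185, 0.009]
contact_force: [0.5, -0.1, -0.3]
width: 0.172
grasp_force: 118.7
```

{"api": "arm_command", "payload": {"plan": [{"wx": 0,"wy": 0,"wz": -0.14,"x": 0.054,"y": 0.005,"z": 0,"hand": 1},{"wx": 0,"wy": 0,"wz": 0,"x": 0.026,"y": 0,"z": 0,"hand": 1},{"wx": 0,"wy": 0,"wz": 0,"x": 0,"y": 0,"z": 0,"hand": 1},{"wx": 0,"wy": 0,"wz": 0,"x": 0,"y": 0,"z": 0,"hand": 1},{"wx": 0,"wy": 0,"wz": 0,"x": 0,"y": 0,"z": 0,"hand": 1},{"wx": 0,"wy": 0,"wz": 0,"x": 0,"y": 0,"z": 0,"hand": 1}]}}

```text
t: 23.6
tool_pos: [614.8, 53.6, 232.9]
eef_rot: [2.245, 2.197, -0.006]
contact_force: [0.1, 0.2, -1.3]
width: 0.169
grasp_force: 118.7
```

Run:
```python
from mv import *
from tote import *
say();way([([616.5,54.5,109],down(1.551))],vmax=42)
I=look();tote(I)
r=lambda im,x,y,w,h,k:cv2.resize(im[y:y+h,x:x+w],None,fx=k,fy=k,interpolation=cv2.INTER_CUBIC)
cv2.imwrite("pics/g5.png",np.hstack([r(I["top"],225,110,100,120,4),r(I["scene"],320,110,100,120,4)])[:,:,::-1])
```

```text
t 23.6 tcp [614.794  53.618 232.896] tx [ 0.022  1.    -0.003] tz [-0.003 -0.003 -1.   ] F [ 0.053  0.196 -1.27 ] w 0.169 g 119 j [ 0.    0.07  1.75 -0.    1.33  0.02]
->  [616.5  54.5 109. ] rows 3
0: w [-0.01  0.01 -0.01] x 0.001 0.001 0.055
1: w [-0.01  0.01 -0.01] x 0.000 0.001 0.055
2: w [-0.01  0.01  0.  ] x 0.001 0.001 0.055
end [616.856  54.832 109.14 ]
tote ('top', 'scene') [648.711 108.562   0.002] -168.0
tote ('top',) [644.295 111.835  -0.032] -82.1
tote ('scene',) [649.197 103.523  -0.013] -98.9
```

View pics/g5.png

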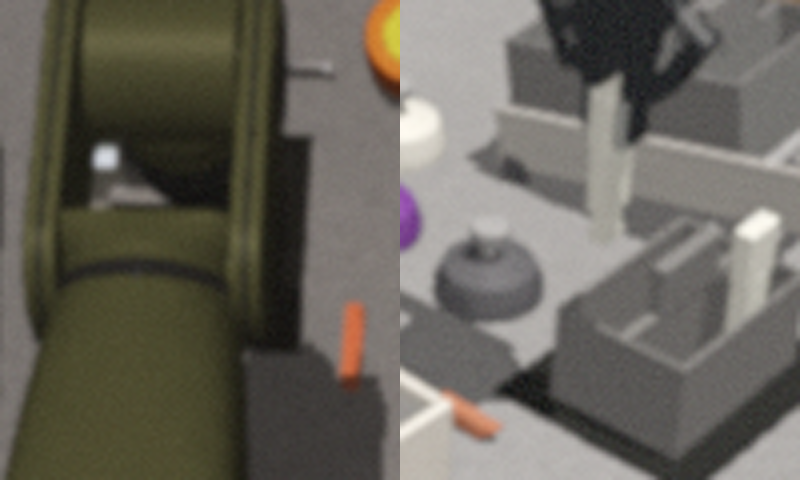

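The key hangs straight and the tote is unmoved. Lowering and releasing.

{"api": "arm_command", "payload": {"plan": [{"wx": 0,"wy": 0,"wz": 0,"x": 0.001,"y": 0.002,"z": 0.04,"hand": 1},{"wx": 0,"wy": 0,"wz": 0,"x": 0,"y": 0,"z": 0.04,"hand": 1},{"wx": 0,"wy": 0,"wz": 0,"x": 0,"y": 0,"z": 0.04,"hand": 1},{"wx": 0,"wy": 0,"wz": 0,"x": 0,"y": 0,"z": 0.03,"hand": 1},{"wx": 0,"wy": 0,"wz": 0,"x": 0,"y": 0,"z": 0.016,"hand": 1},{"wx": 0,"wy": 0,"wz": 0,"x": 0,"y": 0,"z": 0,"hand": 1},{"wx": 0,"wy": 0,"wz": 0,"x": 0,"y": 0,"z": 0,"hand": 1}]}}

```text
t: 24.4
tool_pos: [617.0, 54.9, 109.9]
eef_rot: [2.243, 2.197, -0.003]
contact_force: [0.6, -0.7, -0.2]
width: 0.173
grasp_force: 118.8
```

{"api": "arm_command", "payload": {"plan": [{"wx": 0,"wy": 0,"wz": 0,"x": 0,"y": 0,"z": 0.001,"hand": 1},{"wx": 0,"wy": 0,"wz": 0,"x": 0,"y": 0,"z": 0,"hand": 1},{"wx": 0,"wy": 0,"wz": 0,"x": 0,"y": 0,"z": 0,"hand": 0.65},{"wx": 0,"wy": 0,"wz": 0,"x": 0,"y": 0,"z": 0,"hand": 0.65},{"wx": 0,"wy": 0,"wz": 0,"x": 0,"y": 0,"z": -0.03,"hand": 0.65},{"wx": 0,"wy": 0,"wz": 0,"x": 0,"y": 0,"z": -0.06,"hand": 0.65},{"wx": 0,"wy": 0,"wz": 0,"x": 0,"y": 0,"z": -0.06,"hand": 0.5},{"wx": 0,"wy": 0,"wz": 0,"x": 0,"y": 0,"z": 0,"hand": 0.5}]}}

```text
t: 25.2
tool_pos: [620.6, 55.6, 230.1]
eef_rot: [2.236, 2.191, 0.012]
contact_force: [0.3, 0.3, 1.3]
width: 0.498
grasp_force: 0.0
```

Run:
```python
from mv import *
say();way([([445.5,-297.4,218],down(-.08+.0))],start=(np.array([616.5,54.5,224.]),cur()[1]),vmax=46)
```

```text
t 25.2 tcp [620.566  55.563 230.08 ] tx [ 0.02   1.    -0.002] tz [ 0.013 -0.002 -1.   ] F [0.35  0.297 1.31 ] w 0.498 g 0 j [ 0.    0.07  1.74 -0.    1.31  0.02]
->  [ 445.5 -297.4  218. ] rows 22
0: w [ 0.01 -0.01  0.93] x -0.022 -0.010 0.000
1: w [0.01 0.   0.93] x -0.022 -0.008 0.000
2: w [ 0.01 -0.01  0.93] x -0.023 -0.007 0.000
3: w [0.01 0.   0.93] x -0.023 -0.005 0.000
4: w [0.01 0.   0.93] x -0.023 -0.003 0.000
5: w [0.01 0.   0.93] x -0.024 -0.001 0.000
6: w [ 0.01 -0.01  0.93] x -0.024 0.000 0.000
7: w [0.01 0.   0.92] x -0.024 0.002 0.001
8: w [0.   0.   0.93] x -0.023 0.004 0.000
9: w [ 0.01 -0.01  0.92] x -0.023 0.006 0.000
10: w [0.   0.   0.93] x -0.023 0.007 0.001
11: w [ 0.01 -0.01  0.92] x -0.022 0.009 0.001
12: w [0.   0.   0.93] x -0.021 0.010 0.000
13: w [ 0.01 -0.01  0.92] x -0.020 0.012 0.001
14: w [0.   0.   0.93] x -0.020 0.013 0.000
15: w [ 0.01 -0.01  0.92] x -0.018 0.015 0.001
16: w [0.   0.   0.93] x -0.017 0.016 0.000
17: w [ 0.01 -0.01  0.92] x -0.016 0.018 0.001
18: w [0.   0.   0.93] x -0.015 0.019 0.000
19: w [ 0.01 -0.01  0.92] x -0.013 0.019 0.001
20: w [0.   0.   0.93] x -0.012 0.021 0.000
21: w [ 0.01 -0.01  0.92] x -0.010 0.021 0.001
end [ 445.806 -297.258  217.829]
```

{"api": "arm_command", "payload": {"plan": [{"wx": 0,"wy": 0,"wz": 0.93,"x": -0.022,"y": -0.01,"z": 0,"hand": 0.5},{"wx": 0,"wy": 0,"wz": 0.93,"x": -0.022,"y": -0.008,"z": 0,"hand": 0.5},{"wx": 0,"wy": 0,"wz": 0.93,"x": -0.023,"y": -0.007,"z": 0,"hand": 0.5},{"wx": 0,"wy": 0,"wz": 0.93,"x": -0.023,"y": -0.005,"z": 0,"hand": 0.5},{"wx": 0,"wy": 0,"wz": 0.93,"x": -0.023,"y": -0.003,"z": 0,"hand": 0.5},{"wx": 0,"wy": 0,"wz": 0.93,"x": -0.024,"y": -0.001,"z": 0,"hand": 0.5},{"wx": 0,"wy": 0,"wz": 0.93,"x": -0.024,"y": 0,"z": 0,"hand": 0.5},{"wx": 0,"wy": 0,"wz": 0.92,"x": -0.024,"y": 0.002,"z": 0,"hand": 0.5}]}}

```text
t: 26.0
tool_pos: [553.6, -73.6, 221.0]
eef_rot: [2.79, 1.441, -0.004]
contact_force: [0.5, -0.1, 0.3]
width: 0.498
grasp_force: 0.0
```

{"api": "arm_command", "payload": {"plan": [{"wx": 0,"wy": 0,"wz": 0.93,"x": -0.023,"y": 0.004,"z": 0,"hand": 0.5},{"wx": 0,"wy": 0,"wz": 0.92,"x": -0.023,"y": 0.006,"z": 0,"hand": 0.5},{"wx": 0,"wy": 0,"wz": 0.93,"x": -0.023,"y": 0.007,"z": 0,"hand": 0.5},{"wx": 0,"wy": 0,"wz": 0.92,"x": -0.022,"y": 0.009,"z": 0,"hand": 0.5},{"wx": 0,"wy": 0,"wz": 0.93,"x": -0.021,"y": 0.01,"z": 0,"hand": 0.5},{"wx": 0,"wy": 0,"wz": 0.92,"x": -0.02,"y": 0.012,"z": 0,"hand": 0.5},{"wx": 0,"wy": 0,"wz": 0.93,"x": -0.02,"y": 0.013,"z": 0,"hand": 0.5},{"wx": 0,"wy": 0,"wz": 0.92,"x": -0.018,"y": 0.015,"z": 0,"hand": 0.5}]}}

```text
t: 26.8
tool_pos: [491.6, -200.9, 221.4]
eef_rot: [3.088, 0.564, -0.003]
contact_force: [-0.6, -0.4, -0.2]
width: 0.503
grasp_force: 0.0
```

{"api": "arm_command", "payload": {"plan": [{"wx": 0,"wy": 0,"wz": 0.93,"x": -0.017,"y": 0.016,"z": 0,"hand": 0.5},{"wx": 0,"wy": 0,"wz": 0.92,"x": -0.016,"y": 0.018,"z": 0,"hand": 0.5},{"wx": 0,"wy": 0,"wz": 0.93,"x": -0.015,"y": 0.019,"z": 0,"hand": 0.5},{"wx": 0,"wy": 0,"wz": 0.92,"x": -0.013,"y": 0.019,"z": 0,"hand": 0.5},{"wx": 0,"wy": 0,"wz": 0.93,"x": -0.012,"y": 0.021,"z": 0,"hand": 0.5},{"wx": 0,"wy": 0,"wz": 0.92,"x": -0.01,"y": 0.021,"z": 0,"hand": 0.5},{"wx": 0,"wy": 0,"wz": 0,"x": 0,"y": 0,"z": 0,"hand": 0.5},{"wx": 0,"wy": 0,"wz": 0,"x": 0,"y": 0,"z": 0,"hand": 0.5}]}}

```text
t: 27.6
tool_pos: [445.7, -296.2, 221.7]
eef_rot: [3.137, -0.125, -0.002]
contact_force: [-0.6, -0.2, 0.2]
width: 0.497
grasp_force: 0.0
```

Run:
```python
from mv import *
from tote import *
say();way([([445.3,-297.4,132],down(-.08))],vmax=30)
I=look();tote(I)
r=lambda im,x,y,w,h,k:cv2.resize(im[y:y+h,x:x+w],None,fx=k,fy=k,interpolation=cv2.INTER_CUBIC)
cv2.imwrite("pics/g6.png",np.hstack([r(I["top"],225,110,100,120,4),r(I["scene"],320,110,100,120,4)])[:,:,::-1])
```

```text
t 27.6 tcp [ 445.678 -296.214  221.717] tx [ 0.997 -0.079 -0.001] tz [-0.002 -0.002 -1.   ] F [-0.602 -0.194  0.184] w 0.497 g 0 j [-0.69 -0.11  1.94 -0.    1.31  0.97]
->  [ 445.3 -297.4  132. ] rows 3
0: w [0.01 0.01 0.  ] x 0.000 0.000 0.040
1: w [0.01 0.   0.  ] x 0.000 0.001 0.040
2: w [0.01 0.01 0.01] x 0.000 0.000 0.040
end [ 445.528 -297.086  131.718]
tote ('top', 'scene') [645.46 104.66  -0.01] -202.7
tote ('top',) [641.932 104.541  -0.019] -118.4
tote ('scene',) [648.873 104.757  -0.093] -100.2
```

View pics/g6.png

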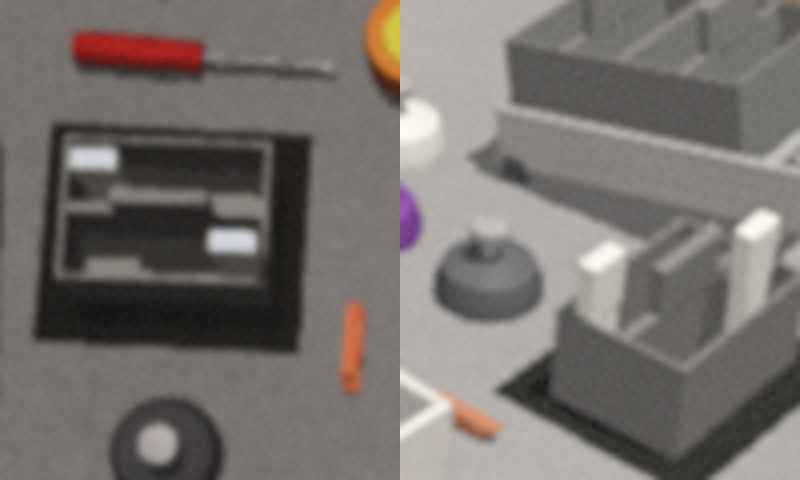

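Both keys stand in opposite corners of the tote (crop (92,157) and (230,240)). Now key 3.

{"api": "arm_command", "payload": {"plan": [{"wx": 0,"wy": 0,"wz": 0,"x": 0,"y": 0.001,"z": 0.04,"hand": 0.5},{"wx": 0,"wy": 0,"wz": 0,"x": 0,"y": 0,"z": 0.04,"hand": 0.5},{"wx": 0.02,"wy": 0.02,"wz": 0,"x": 0,"y": 0,"z": 0.038,"hand": 0.5},{"wx": 0,"wy": 0,"wz": 0,"x": 0,"y": 0,"z": 0,"hand": 0.5},{"wx": 0,"wy": 0,"wz": 0,"x": 0,"y": 0,"z": 0,"hand": 0.5},{"wx": 0,"wy": 0,"wz": 0,"x": 0,"y": 0,"z": 0,"hand": 0.5}]}}

```text
t: 28.3
tool_pos: [446.7, -297.8, 135.4]
eef_rot: [3.136, -0.124, 0.004]
contact_force: [0.2, -0.0, 0.4]
width: 0.5
grasp_force: 0.0
```

Run:
```python
from mv import *
say();way([([445.3,-297.4,131.5],down(-.07))],vmax=30)
```

```text
t 28.3 tcp [ 446.723 -297.754  135.441] tx [ 0.997 -0.079  0.003] tz [ 0.003 -0.003 -1.   ] F [ 0.175 -0.041  0.411] w 0.500 g 0 j [-0.69 -0.02  2.01 -0.    1.15  0.96]
->  [ 445.3 -297.4  131.5] rows 1
0: w [ 0.04 -0.03 -0.11] x -0.002 0.000 0.005
end [ 445.237 -297.647  131.687]
```

{"api": "arm_command", "payload": {"plan": [{"wx": 0.02,"wy": -0.03,"wz": -0.1,"x": -0.002,"y": 0,"z": 0.004,"hand": 0.5},{"wx": 0,"wy": 0,"wz": 0,"x": 0,"y": 0,"z": 0,"hand": 0.5},{"wx": 0,"wy": 0,"wz": 0,"x": 0,"y": 0,"z": 0,"hand": 1},{"wx": 0,"wy": 0,"wz": 0,"x": 0,"y": 0,"z": 0,"hand": 1},{"wx": 0,"wy": 0,"wz": 0,"x": 0,"y": 0,"z": 0,"hand": 1},{"wx": 0,"wy": 0,"wz": 0,"x": 0,"y": 0,"z": 0,"hand": 1}]}}

```text
t: 28.9
tool_pos: [444.3, -297.5, 131.0]
eef_rot: [3.14, -0.113, -0.002]
contact_force: [-1.0, 0.2, 3.6]
width: 0.17
grasp_force: 117.0
```

{"api": "arm_command", "payload": {"plan": [{"wx": 0,"wy": 0.5,"wz": 0,"x": -0.002,"y": 0,"z": 0,"hand": 1},{"wx": 0,"wy": 0.5,"wz": 0,"x": -0.002,"y": 0,"z": 0.0001,"hand": 1},{"wx": 0,"wy": 0.5,"wz": 0,"x": -0.002,"y": 0,"z": 0.0001,"hand": 1},{"wx": 0,"wy": 0.5,"wz": 0,"x": -0.002,"y": 0,"z": 0,"hand": 1},{"wx": 0,"wy": 0.15,"wz": 0,"x": -0.001,"y": 0,"z": 0,"hand": 1},{"wx": 0,"wy": 0,"wz": 0,"x": 0,"y": 0,"z": 0,"hand": 1},{"wx": 0,"wy": 0,"wz": 0,"x": 0,"y": 0,"z": 0,"hand": 1}]}}

```text
t: 29.6
tool_pos: [437.1, -297.0, 130.8]
eef_rot: [3.122, -0.112, 0.264]
contact_force: [-3.1, 1.2, 6.5]
width: 0.175
grasp_force: 117.8
```

{"api": "arm_command", "payload": {"plan": [{"wx": 0,"wy": -0.6,"wz": 0,"x": 0.0024,"y": 0,"z": 0,"hand": 1},{"wx": 0,"wy": -0.6,"wz": 0,"x": 0.0024,"y": 0,"z": 0,"hand": 1},{"wx": 0,"wy": -0.6,"wz": 0,"x": 0.0024,"y": 0,"z": 0,"hand": 1},{"wx": 0,"wy": -0.6,"wz": 0,"x": 0.0024,"y": 0,"z": 0,"hand": 1},{"wx": 0,"wy": -0.6,"wz": 0,"x": 0.0024,"y": 0,"z": 0,"hand": 1},{"wx": 0,"wy": -0.6,"wz": 0,"x": 0.0024,"y": 0,"z": 0,"hand": 1},{"wx": 0,"wy": -0.7,"wz": 0,"x": 0.0028,"y": 0,"z": 0,"hand": 1},{"wx": 0,"wy": 0,"wz": 0,"x": 0,"y": 0,"z": 0,"hand": 1}]}}

```text
t: 30.4
tool_pos: [451.5, -298.1, 131.2]
eef_rot: [-3.122, 0.111, 0.273]
contact_force: [-2.3, 0.8, 7.1]
width: 0.171
grasp_force: 117.9
```

Run:
```python
from mv import *
say();print(env.get_state()["moment"])
```

```text
t 30.4 tcp [ 451.494 -298.093  131.243] tx [ 0.982 -0.07  -0.173] tz [-0.173  0.012 -0.985] F [-2.256  0.819  7.077] w 0.171 g 118 j [-0.64  0.08  1.92 -0.1   1.29  1.04]
[ 0.13  -0.167  0.012]
```

{"api": "arm_command", "payload": {"plan": [{"wx": 0,"wy": 0.7,"wz": 0,"x": -0.0028,"y": 0,"z": 0,"hand": 1},{"wx": 0,"wy": 0.7,"wz": 0,"x": -0.0028,"y": 0,"z": 0,"hand": 1},{"wx": 0,"wy": 0.7,"wz": 0,"x": -0.0028,"y": 0,"z": 0,"hand": 1},{"wx": 0,"wy": 0,"wz": 0,"x": 0,"y": 0,"z": 0,"hand": 1},{"wx": 0,"wy": 0,"wz": 0,"x": 0,"y": 0,"z": -0.003,"hand": 1},{"wx": 0,"wy": 0,"wz": 0,"x": 0,"y": 0,"z": -0.004,"hand": 1},{"wx": 0,"wy": 0,"wz": 0,"x": 0,"y": 0,"z": -0.006,"hand": 1},{"wx": 0,"wy": 0,"wz": 0,"x": 0,"y": 0,"z": 0,"hand": 1}]}}

```text
t: 31.2
tool_pos: [444.6, -297.4, 141.1]
eef_rot: [-3.139, 0.112, 0.009]
contact_force: [-0.3, -0.2, -0.5]
width: 0.173
grasp_force: 117.1
```

{"api": "arm_command", "payload": {"plan": [{"wx": 0,"wy": 0,"wz": 0,"x": 0,"y": 0,"z": -0.02,"hand": 1},{"wx": 0,"wy": 0,"wz": 0,"x": 0,"y": 0,"z": -0.03,"hand": 1},{"wx": 0,"wy": 0,"wz": 0,"x": 0,"y": 0,"z": -0.04,"hand": 1},{"wx": 0,"wy": 0,"wz": 0,"x": 0,"y": 0,"z": -0.035,"hand": 1},{"wx": 0,"wy": 0,"wz": 0,"x": 0,"y": 0,"z": 0,"hand": 1},{"wx": 0,"wy": 0,"wz": 0,"x": 0,"y": 0,"z": 0,"hand": 1}]}}

```text
t: 31.8
tool_pos: [444.8, -297.4, 235.3]
eef_rot: [3.139, -0.113, -0.008]
contact_force: [-0.3, 0.6, -1.9]
width: 0.17
grasp_force: 116.9
```

Run:
```python
from mv import *
from tote import *
say();way([([617.5,156,235],down(-.02))],vmax=44)
I=look();tote(I)
r=lambda im,x,y,w,h,k:cv2.resize(im[y:y+h,x:x+w],None,fx=k,fy=k,interpolation=cv2.INTER_CUBIC)
cv2.imwrite("pics/g7.png",np.hstack([r(I["top"],225,110,100,120,4),r(I["scene"],170,110,133,160,3)[:,:400]])[:,:,::-1])
```

```text
t 31.8 tcp [ 444.824 -297.416  235.344] tx [ 0.997 -0.072 -0.005] tz [-0.005 -0.    -1.   ] F [-0.305  0.56  -1.86 ] w 0.170 g 117 j [-0.69 -0.12  1.92 -0.    1.34  0.96]
->  [617.5 156.  235. ] rows 12
0: w [ 0.    0.01 -0.05] x 0.016 -0.052 0.000
1: w [ 0.    0.   -0.05] x 0.016 -0.052 0.000
2: w [ 0.    0.01 -0.05] x 0.016 -0.051 0.000
3: w [ 0.    0.   -0.06] x 0.016 -0.051 0.000
4: w [ 0.    0.01 -0.05] x 0.016 -0.051 0.000
5: w [ 0.    0.   -0.06] x 0.017 -0.051 0.000
6: w [ 0.    0.01 -0.05] x 0.017 -0.051 0.000
7: w [ 0.    0.   -0.06] x 0.017 -0.051 0.000
8: w [ 0.    0.01 -0.05] x 0.017 -0.051 0.000
9: w [ 0.    0.   -0.06] x 0.017 -0.051 0.000
10: w [ 0.    0.01 -0.05] x 0.018 -0.052 0.000
11: w [ 0.01  0.   -0.06] x 0.018 -0.051 0.000
end [617.708 156.04  234.745]
tote ('top', 'scene') [645.461 104.506  -0.011] -202.3
tote ('top',) [641.917 104.636  -0.02 ] -118.7
tote ('scene',) [648.794 104.882  -0.092] -99.4
```

Key 3 is out. I'll turn it in transit so its broad side lies along the compartment.

Run:
```python
from mv import *
way([([618.5,154.5,235],down(1.551))],vmax=44)
```

```text
->  [618.5 154.5 235. ] rows 22
0: w [ 0.    0.   -0.92] x 0.009 -0.028 0.000
1: w [ 0.    0.   -0.92] x 0.011 -0.027 0.000
2: w [-0.01  0.   -0.92] x 0.013 -0.026 0.000
3: w [-0.01  0.   -0.92] x 0.014 -0.026 0.000
4: w [-0.01  0.   -0.92] x 0.016 -0.024 0.000
5: w [ 0.    0.   -0.92] x 0.018 -0.023 0.000
6: w [-0.01  0.   -0.92] x 0.020 -0.022 0.000
7: w [-0.01  0.   -0.92] x 0.021 -0.020 0.000
8: w [-0.01  0.   -0.92] x 0.023 -0.019 0.000
9: w [ 0.    0.   -0.92] x 0.024 -0.017 0.000
10: w [-0.01  0.01 -0.92] x 0.025 -0.015 0.000
11: w [ 0.    0.   -0.92] x 0.026 -0.013 0.000
12: w [-0.01  0.01 -0.92] x 0.027 -0.011 0.000
13: w [ 0.    0.   -0.92] x 0.028 -0.009 -0.001
14: w [-0.01  0.01 -0.93] x 0.029 -0.007 0.000
15: w [ 0.    0.   -0.92] x 0.029 -0.005 -0.001
16: w [-0.01  0.01 -0.93] x 0.029 -0.003 0.000
17: w [ 0.    0.   -0.92] x 0.029 -0.001 0.000
18: w [-0.01  0.01 -0.93] x 0.029 0.002 -0.001
19: w [ 0.    0.   -0.92] x 0.029 0.004 0.000
20: w [-0.01  0.01 -0.93] x 0.029 0.006 -0.001
21: w [ 0.    0.   -0.92] x 0.029 0.007 0.000
end [618.143 154.696 234.725]
```

View pics/g7.png

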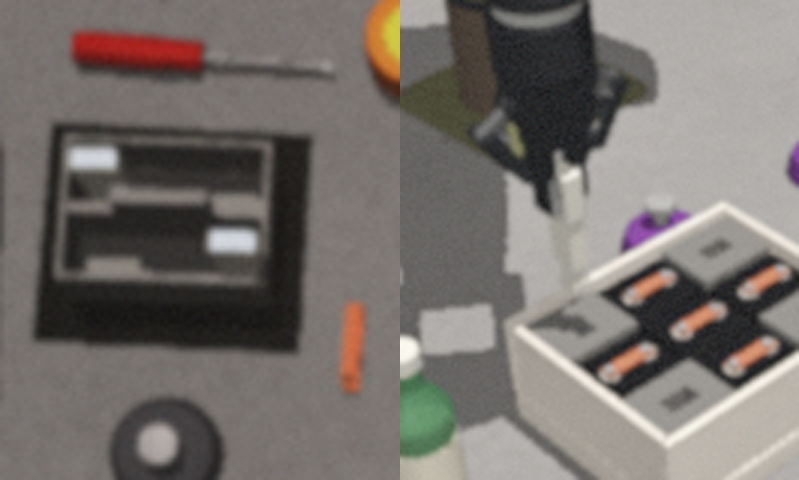

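All slots are empty and key 3 is in the gripper. The tote still holds two keys at (92,157) and (230,240), undisturbed.

{"api": "arm_command", "payload": {"plan": [{"wx": 0,"wy": 0,"wz": -0.92,"x": 0.009,"y": -0.028,"z": 0,"hand": 1},{"wx": 0,"wy": 0,"wz": -0.92,"x": 0.011,"y": -0.027,"z": 0,"hand": 1},{"wx": 0,"wy": 0,"wz": -0.92,"x": 0.013,"y": -0.026,"z": 0,"hand": 1},{"wx": 0,"wy": 0,"wz": -0.92,"x": 0.014,"y": -0.026,"z": 0,"hand": 1},{"wx": 0,"wy": 0,"wz": -0.92,"x": 0.016,"y": -0.024,"z": 0,"hand": 1},{"wx": 0,"wy": 0,"wz": -0.92,"x": 0.018,"y": -0.023,"z": 0,"hand": 1},{"wx": 0,"wy": 0,"wz": -0.92,"x": 0.02,"y": -0.022,"z": 0,"hand": 1},{"wx": 0,"wy": 0,"wz": -0.92,"x": 0.021,"y": -0.02,"z": 0,"hand": 1}]}}

```text
t: 32.7
tool_pos: [507.5, -132.5, 231.9]
eef_rot: [-3.031, -0.807, 0.014]
contact_force: [0.3, 0.0, -1.1]
width: 0.175
grasp_force: 117.0
```

{"api": "arm_command", "payload": {"plan": [{"wx": 0,"wy": 0,"wz": -0.92,"x": 0.023,"y": -0.019,"z": 0,"hand": 1},{"wx": 0,"wy": 0,"wz": -0.92,"x": 0.024,"y": -0.017,"z": 0,"hand": 1},{"wx": 0,"wy": 0,"wz": -0.92,"x": 0.025,"y": -0.015,"z": 0,"hand": 1},{"wx": 0,"wy": 0,"wz": -0.92,"x": 0.026,"y": -0.013,"z": 0,"hand": 1},{"wx": 0,"wy": 0,"wz": -0.92,"x": 0.027,"y": -0.011,"z": 0,"hand": 1},{"wx": 0,"wy": 0,"wz": -0.92,"x": 0.028,"y": -0.009,"z": 0,"hand": 1},{"wx": 0,"wy": 0,"wz": -0.93,"x": 0.029,"y": -0.007,"z": 0,"hand": 1},{"wx": 0,"wy": 0,"wz": -0.92,"x": 0.029,"y": -0.005,"z": 0,"hand": 1}]}}

```text
t: 33.5
tool_pos: [571.1, 31.8, 231.6]
eef_rot: [-2.665, -1.652, 0.012]
contact_force: [1.3, -0.2, -0.7]
width: 0.173
grasp_force: 117.0
```

{"api": "arm_command", "payload": {"plan": [{"wx": 0,"wy": 0,"wz": -0.93,"x": 0.029,"y": -0.003,"z": 0,"hand": 1},{"wx": 0,"wy": 0,"wz": -0.92,"x": 0.029,"y": -0.001,"z": 0,"hand": 1},{"wx": 0,"wy": 0,"wz": -0.93,"x": 0.029,"y": 0.002,"z": 0,"hand": 1},{"wx": 0,"wy": 0,"wz": -0.92,"x": 0.029,"y": 0.004,"z": 0,"hand": 1},{"wx": 0,"wy": 0,"wz": -0.93,"x": 0.029,"y": 0.006,"z": 0,"hand": 1},{"wx": 0,"wy": 0,"wz": -0.92,"x": 0.029,"y": 0.007,"z": 0,"hand": 1},{"wx": 0,"wy": 0,"wz": 0,"x": 0,"y": 0,"z": 0,"hand": 1},{"wx": 0,"wy": 0,"wz": 0,"x": 0,"y": 0,"z": 0,"hand": 1}]}}

```text
t: 34.3
tool_pos: [618.0, 154.1, 231.7]
eef_rot: [-2.239, -2.194, 0.011]
contact_force: [-0.7, -0.1, -0.3]
width: 0.173
grasp_force: 117.0
```

Run:
```python
from mv import *
from tote import *
say();way([([618.5,154.5,235],down(1.551))],vmax=44)
I=look();tote(I)
cv2.imwrite("pics/s8.png",I["scene"][:,:,::-1])
```

```text
t 34.3 tcp [617.971 154.136 231.692] tx [ 0.02  1.   -0.  ] tz [-0.009  0.    -1.   ] F [-0.662 -0.068 -0.263] w 0.173 g 117 j [0.16 0.11 1.7  0.   1.34 0.18]
->  [618.5 154.5 235. ] rows 1
0: w [-0.12  0.   -0.01] x 0.000 0.001 -0.004
end [618.749 154.121 234.684]
tote ('top', 'scene') [645.85  105.477  -0.096] -200.7
tote ('top',) [643.213 106.029  -0.083] -109.5
tote ('scene',) [648.779 104.121  -0.016] -100.6
```

{"api": "arm_command", "payload": {"plan": [{"wx": -0.1,"wy": 0,"wz": 0,"x": 0,"y": 0.001,"z": 0.04,"hand": 1},{"wx": 0,"wy": 0,"wz": 0,"x": 0,"y": 0,"z": 0.04,"hand": 1},{"wx": 0,"wy": 0,"wz": 0,"x": 0,"y": 0,"z": 0.04,"hand": 1},{"wx": 0,"wy": 0,"wz": 0,"x": 0,"y": 0,"z": 0.03,"hand": 1},{"wx": 0,"wy": 0,"wz": 0,"x": 0,"y": 0,"z": 0.015,"hand": 1},{"wx": 0,"wy": 0,"wz": 0,"x": 0,"y": 0,"z": 0,"hand": 1},{"wx": 0,"wy": 0,"wz": 0,"x": 0,"y": 0,"z": 0,"hand": 1}]}}

```text
t: 35.1
tool_pos: [620.1, 154.0, 110.9]
eef_rot: [2.243, 2.197, 0.005]
contact_force: [0.0, 0.2, -0.2]
width: 0.173
grasp_force: 117.0
```

Run:
```python
from mv import *
say()
```

```text
t 35.1 tcp [620.108 153.976 110.939] tx [0.021 1.    0.001] tz [ 0.003  0.001 -1.   ] F [ 0.016  0.18  -0.188] w 0.173 g 117 j [0.16 0.22 1.79 0.   1.13 0.18]
```

{"api": "arm_command", "payload": {"plan": [{"wx": 0,"wy": 0,"wz": 0,"x": 0,"y": 0,"z": 0.002,"hand": 1},{"wx": 0,"wy": 0,"wz": 0,"x": 0,"y": 0,"z": 0,"hand": 1},{"wx": 0,"wy": 0,"wz": 0,"x": 0,"y": 0,"z": 0,"hand": 0.65},{"wx": 0,"wy": 0,"wz": 0,"x": 0,"y": 0,"z": 0,"hand": 0.65},{"wx": 0,"wy": 0,"wz": 0,"x": 0,"y": 0,"z": -0.03,"hand": 0.65},{"wx": 0,"wy": 0,"wz": 0,"x": 0,"y": 0,"z": -0.06,"hand": 0.65},{"wx": 0,"wy": 0,"wz": 0,"x": 0,"y": 0,"z": -0.06,"hand": 0.5},{"wx": 0,"wy": 0,"wz": 0,"x": 0,"y": 0,"z": 0,"hand": 0.5}]}}

```text
t: 35.9
tool_pos: [623.4, 154.9, 230.5]
eef_rot: [2.237, 2.192, 0.023]
contact_force: [0.3, -0.3, 1.5]
width: 0.499
grasp_force: 0.0
```

Run:
```python
from mv import *
say();way([([477.2,107.3,225],down(1.551)),([477.2,107.3,115],down(1.551))],start=(np.array([620,154,225.]),down(1.551)),vmax=40)
```

```text
t 35.9 tcp [623.439 154.943 230.539] tx [0.02  1.    0.004] tz [ 0.017  0.003 -1.   ] F [ 0.279 -0.321  1.525] w 0.499 g 0 j [0.16 0.11 1.7  0.   1.31 0.18]
->  [477.2 107.3 225. ] rows 4
0: w [0. 0. 0.] x -0.017 -0.047 0.000
1: w [0. 0. 0.] x -0.016 -0.047 0.000
2: w [0. 0. 0.] x -0.017 -0.048 0.000
3: w [0. 0. 0.] x -0.016 -0.047 0.000
->  [477.2 107.3 115. ] rows 3
0: w [0. 0. 0.] x 0.000 0.000 0.049
1: w [0. 0. 0.] x 0.000 0.000 0.049
2: w [0. 0. 0.] x 0.000 0.000 0.049
end [477.298 107.316 114.75 ]
```

{"api": "arm_command", "payload": {"plan": [{"wx": 0,"wy": 0,"wz": 0,"x": -0.017,"y": -0.047,"z": 0,"hand": 1},{"wx": 0,"wy": 0,"wz": 0,"x": -0.016,"y": -0.047,"z": 0,"hand": 1},{"wx": 0,"wy": 0,"wz": 0,"x": -0.017,"y": -0.048,"z": 0,"hand": 1},{"wx": 0,"wy": 0,"wz": 0,"x": -0.016,"y": -0.047,"z": 0.01,"hand": 1},{"wx": 0,"wy": 0,"wz": 0,"x": 0,"y": 0,"z": 0.04,"hand": 1},{"wx": 0,"wy": 0,"wz": 0,"x": 0,"y": 0,"z": 0.04,"hand": 1},{"wx": 0,"wy": 0,"wz": 0,"x": 0,"y": 0,"z": 0,"hand": 1},{"wx": 0,"wy": 0,"wz": 0,"x": 0,"y": 0,"z": 0,"hand": 1}]}}

```text
t: 36.7
tool_pos: [476.6, 107.6, 153.1]
eef_rot: [2.244, 2.199, 0.002]
contact_force: [0.7, 0.4, 0.7]
width: -0.004
grasp_force: 0.0
```

Run:
```python
from mv import *
from tote import *
say();way([([477.2,107.3,90],down(1.551))],vmax=44)
I=look();tote(I)
r=lambda im,x,y,w,h,k:cv2.resize(im[y:y+h,x:x+w],None,fx=k,fy=k,interpolation=cv2.INTER_CUBIC)
cv2.imwrite("pics/g8.png",np.hstack([r(I["top"],140,110,180,160,2.5)[:,:360],r(I["scene"],320,90,140,160,2.5)])[:,:,::-1])
```

```text
t 36.7 tcp [476.619 107.608 153.145] tx [0.02  1.    0.001] tz [ 0.001  0.001 -1.   ] F [0.652 0.392 0.687] w -0.004 g 0 j [ 0.11 -0.15  2.1   0.    1.2   0.13]
->  [477.2 107.3  90. ] rows 2
0: w [0.01 0.   0.  ] x 0.000 0.000 0.042
1: w [ 0.   -0.01  0.  ] x 0.000 0.001 0.042
end [477.408 107.641  90.145]
tote ('top', 'scene') [644.991 106.102  -0.07 ] -198.8
tote ('top',) [642.059 106.619  -0.038] -114.3
tote ('scene',) [650.093 104.373  -0.05 ] -95.7
```

View pics/g8.png

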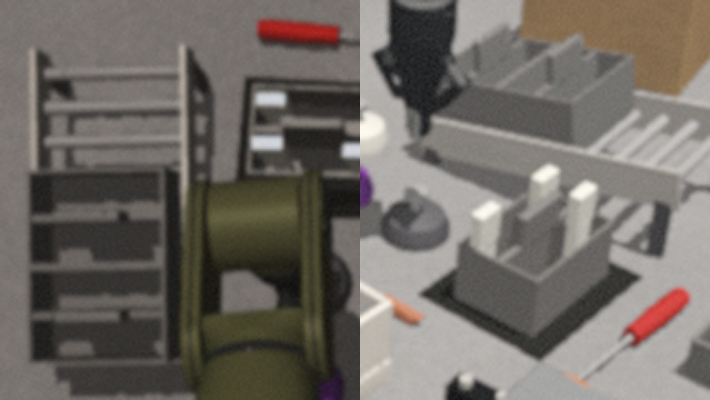

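All three keys stand in the tote, which is on the mat with the other two totes at the lane front. Now the plunger press.

{"api": "arm_command", "payload": {"plan": [{"wx": 0,"wy": 0,"wz": 0,"x": 0,"y": 0.001,"z": 0.04,"hand": 1},{"wx": 0,"wy": 0,"wz": 0,"x": 0,"y": 0,"z": 0.04,"hand": 1},{"wx": 0,"wy": 0,"wz": 0,"x": 0,"y": 0,"z": 0.013,"hand": 1},{"wx": 0,"wy": 0,"wz": 0,"x": 0,"y": 0,"z": 0.008,"hand": 1},{"wx": 0,"wy": 0,"wz": 0,"x": 0,"y": 0,"z": 0.006,"hand": 1},{"wx": 0,"wy": 0,"wz": 0,"x": 0,"y": 0,"z": 0,"hand": 1},{"wx": 0,"wy": 0,"wz": 0,"x": 0,"y": 0,"z": 0,"hand": 1}]}}

```text
t: 37.5
tool_pos: [478.5, 107.8, 74.3]
eef_rot: [2.243, 2.198, 0.005]
contact_force: [-2.4, -0.2, 4.4]
width: 0.0
grasp_force: 2.1
```

{"api": "arm_command", "payload": {"plan": [{"wx": 0,"wy": 0,"wz": 0,"x": 0,"y": 0,"z": 0.004,"hand": 1},{"wx": 0,"wy": 0,"wz": 0,"x": 0,"y": 0,"z": 0.003,"hand": 1},{"wx": 0,"wy": 0,"wz": 0,"x": 0,"y": 0,"z": 0.001,"hand": 1},{"wx": 0,"wy": 0,"wz": 0,"x": 0,"y": 0,"z": 0,"hand": 1},{"wx": 0,"wy": 0,"wz": 0,"x": 0,"y": 0,"z": 0,"hand": 1}]}}

```text
t: 38.0
tool_pos: [478.8, 107.9, 69.8]
eef_rot: [2.243, 2.198, 0.005]
contact_force: [-8.3, -2.1, 17.0]
width: -0.004
grasp_force: 8.6
```

17 N and about 12 mm down, so it's at the stop. I'll hold briefly and retract.

{"api": "arm_command", "payload": {"plan": [{"wx": 0,"wy": 0,"wz": 0,"x": 0,"y": 0,"z": 0,"hand": 1},{"wx": 0,"wy": 0,"wz": 0,"x": 0,"y": 0,"z": 0,"hand": 1},{"wx": 0,"wy": 0,"wz": 0,"x": 0,"y": 0,"z": -0.02,"hand": 1},{"wx": 0,"wy": 0,"wz": 0,"x": 0,"y": 0,"z": -0.05,"hand": 1},{"wx": 0,"wy": 0,"wz": 0,"x": 0,"y": 0,"z": -0.06,"hand": 1},{"wx": 0,"wy": 0,"wz": 0,"x": 0,"y": 0,"z": -0.06,"hand": 1},{"wx": 0,"wy": 0,"wz": 0,"x": -0.03,"y": 0,"z": -0.03,"hand": 1},{"wx": 0,"wy": 0,"wz": 0,"x": -0.06,"y": 0,"z": 0,"hand": 1}]}}

```text
t: 38.8
tool_pos: [479.0, 40.8, 237.7]
eef_rot: [2.233, 2.198, 0.017]
contact_force: [0.2, -0.8, 0.1]
width: -0.0
grasp_force: 0.0
```

{"api": "arm_command", "payload": {"plan": [{"wx": 0,"wy": 0,"wz": 0,"x": -0.06,"y": 0,"z": 0,"hand": 1},{"wx": 0,"wy": 0,"wz": 0,"x": -0.06,"y": 0,"z": 0,"hand": 1},{"wx": 0,"wy": 0,"wz": 0,"x": -0.06,"y": 0,"z": 0,"hand": 1},{"wx": 0,"wy": 0,"wz": 0,"x": -0.05,"y": 0,"z": 0,"hand": 1},{"wx": 0,"wy": 0,"wz": 0,"x": 0,"y": 0,"z": 0,"hand": 1},{"wx": 0,"wy": 0,"wz": 0,"x": 0,"y": 0,"z": 0,"hand": 1}]}}

```text
t: 39.4
tool_pos: [472.6, -133.1, 231.7]
eef_rot: [2.245, 2.196, 0.004]
contact_force: [0.6, 0.9, -0.4]
width: 0.002
grasp_force: 0.0
```

Run:
```python
from mv import *
from tote import *
say()
I=look();tote(I)
print("mat",fit("mat",[644.5,107.7,0],I,False,("top",)))
cv2.imwrite("pics/g9.png",np.vstack([np.hstack([I["top"][90:310,130:460],I["scene"][50:270,190:520]])])[:,:,::-1])
```

```text
t 39.4 tcp [ 472.567 -133.082  231.654] tx [0.022 1.    0.001] tz [ 0.003  0.001 -1.   ] F [ 0.585  0.854 -0.42 ] w 0.002 g 0 j [-0.38 -0.22  2.02  0.    1.34 -0.36]
tote ('top', 'scene') [642.786 106.352  -0.046] -200.7
tote ('top',) [642.025 106.624  -0.038] -117.5
tote ('scene',) [650.015 104.319  -0.05 ] -95.6
mat (array([644.421, 110.855,  -0.029]), np.float64(-50.00640106201172))
```

View pics/g9.png

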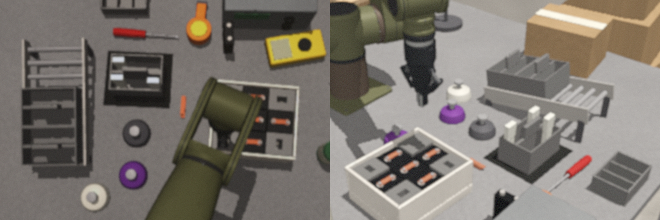

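The three keys are in the tote, which is centred on the mat. The plunger is up, totes B and C are at the lane front, and the arm is clear. Handing in.

```bash
python3 -c "
from station import env
print(env.finish_job())"
```

```text
the job is handed in; nothing more can be done
None
```

I handed the job in at about 39 s; no verdict came back. The last pictures show all three transit keys (the fourth slot was empty) standing in the front tote on the mat, the other two totes rolled forward in the lane, and the plunger pressed to its stop and released.

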